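# Hang the pipette on the free hook of the carousel

## Task

Turn the pipette carousel gently by its green crank knob until the free (orange) hook is in line with the red mark on the base. Then lift the red-button pipette out of its grey block, slide it upright into the hook's slot and lower it gently until you feel the hook carry it before letting go; do not drop it, force it down, or disturb the other things on the bench.

Things in the scene. Friction and masses are not known exactly. Their poses are not given: they have to be found in the camera images.
- carousel: Pipette carousel: fixed round grey base 260 mm across, 14 mm high; origin at the centre of its underside, on the turning axis. Its -x axis points to its front, where a red mark lies on the rim. A turning post carries five forked hooks, 72 degrees apart, on a head: four aluminium ones with pipettes fixed in them (same shape as the loose one; yellow or blue buttons), one orange and free.
- rotor (a joint): Turning angle of post and hooks, rad, counterclockwise seen from above. 0 (or 6.28, a full turn) means that the free orange hook points to the front, over the red mark; the hook lies at this angle from the front. It turns either way without stops; friction of 0.15 N m holds it where it is left.
- crank (a point): Point on the green crank knob on top of the post, 310 mm above the bench: an upright round peg 14 mm across, standing 60 mm from the axis exactly opposite the free hook. Its top is at 335 mm; its foot is on a flat black arm whose top is at 279 mm. It does not spin. It is the highest part; the hanging pipettes' tops lie at 253 to 283 mm.
- post_top (a point): Top of the post (18 mm across), on the axis, 282 mm above the bench. The head with the hooks is clamped lower on the post at a height that differs each time and is NOT reported: the flat tops of all forks lie 185 to 215 mm above the bench. The free orange fork rides on a spring: it starts to give at about 3 N and is at its stop after 4 mm, at about 10 N; over 20 N is too much.
- front_spot (a point): Fixed point on the base, 95 mm in front of the axis, 15 mm above the bench. The hung pipette's axis belongs above it. A fork is two level prongs 6 mm thick with a slot 23 mm wide, open outwards; a neck in it stands 95 mm from the axis, with 2 to 3 mm of play all round. The prong ends (115 to 121 mm from the axis) stand up 7 mm as lips that keep the collar in.
- holder: Heavy grey square block, fixed, 72 x 72 mm, 62 mm high, origin at the centre of its underside. An upright hole 21 mm across and 57 mm deep in its middle holds the pipette loosely.
- pipette_grip (a point): Loose pipette (white, red button, 218 mm tall, about 0.12 kg) upright in the block. Point: middle of its round head, 182 mm above the tip; z up along it. The head, 26 mm across, spans 26 mm below to 24 mm above it; button top 36 mm above. Grey collar, 34 mm across: underside 32 mm, top 26 mm below the point; it hangs by this. Shaft below: 18 mm across for 120 mm, then a 10 mm tip.
- reagent: Bystander: amber bottle, 64 mm across, 130 mm high; origin under its centre.
- tip_box: Bystander: blue box of yellow tips, 120 x 85 mm, 52 mm high; origin under its centre.
- dish: Bystander: low round glass dish, 94 mm across, 15 mm high; origin under its centre.
Mind the look-alikes: they are no part of the job. Of the things that look like the part that bears pipette_grip, the largest one is meant. Leave any blue look-alike of the holder alone.

How it is judged:
On the way, in this order (a step that is already met when the one before it is completed fails the run):
1. the free hook is turned to the red mark and stands still, while the pipette is still in its block (x of crank in the frame of carousel above 0.05 m and y of crank in the frame of carousel between -0.009 and 0.009 m and velocity of joint rotor between -0.1 and 0.1 rad/s and horizontal distance between pipette_grip and holder below 0.02 m), for 0.2 s.
2. the pipette is lifted out of the block in the gripper (contact force between the fingers and pipette above 1 N and z of pipette_grip in the frame of holder above 0.245 m), for 0.1 s.
3. still held, the pipette is over the front spot and bears on the hook (contact force between the fingers and pipette above 1 N and contact force between pipette and carousel above 0.7 N and horizontal distance between pipette_grip and front_spot below 0.02 m and height (world z) of pipette_grip below 0.255 m), for 0.1 s.
At the end, for the whole second after the job is handed in: The pipette hangs upright (within 7 degrees) by its collar on the free hook, released and at rest, its axis within 20 mm of the point over the red mark side of the base, and the free hook points to the red mark within 9 degrees (x of crank in the frame of carousel above 0.05 m and y of crank in the frame of carousel between -0.01 and 0.01 m and horizontal distance between pipette_grip and front_spot below 0.02 m and height (world z) of pipette_grip between 0.205 and 0.255 m and angle between pipette_grip's own z axis and vertical below 0.12 rad and contact force between pipette and carousel above 0.5 N and linear speed of pipette below 0.03 m/s and velocity of joint rotor between -0.05 and 0.05 rad/s); the robot touches nothing.
It fails at once if the pipette is pressed against the carousel with more than 20 N (contact force between pipette and carousel above 20 N).
It fails at once if the robot pushes the carousel with more than 25 N (contact force between any of the fingers, the arm and carousel above 25 N).
It fails at once if the pipette is dropped at the carousel (falls unheld faster than 0.3 m/s) (horizontal distance between pipette_grip and carousel below 0.16 m and linear speed of pipette above 0.3 m/s and contact force between the fingers and pipette below 0.1 N).
It fails at once if the pipette is tipped over (angle between pipette_grip's own z axis and vertical above 0.6 rad).
It fails at once if a bystander is moved more than 20 mm (distance of any of reagent, tip_box, dish from where it was at the start of the episode above 0.02 m).
It also fails if it takes over 64 s, if anything falls off the work surface, if the arm or the gripper's body presses on something with over 40 N, if the wrist force passes 120 N, or if a joint passes its speed limit or range.

## Robot

A 7-joint arm with a two-finger parallel gripper is mounted at the origin on the work surface. World frame = base frame: x ahead of the robot, y to its left, z up, the work surface at z = 0. Lengths are in m, angles in rad, forces in N, time in s.
With the tool pointing down it reaches from about 0.35 to 0.9 m from the base axis. Payload 8.1 kg.
Tool frame: the origin (TCP) lies where the fingers leave the gripper's body, on its centre line; the fingertips stand 73 mm ahead of it and the grasp point (between the pads) lies ctrl.grasp_offset ahead of it (ctrl.grasp_offset is the distance from the TCP to the grasp point, in m); z points along the fingers, y is the direction in which the jaws open and shut (so a half turn about z gives the same grasp; the last joint's range is limited). The gripper opens to 85 mm and grips with 20 to 120 N. Pads are 22 mm wide; open, the fingers measure 114 mm over their backs; the gripper's body (76 mm by 85 mm) begins 54 mm behind the grasp point. The pads swing forward as they close: fully open they stand 13 mm farther back than shut.
Start: joints at [-1.389, 0.434, 0.025, 1.573, -0.012, 1.134, -0.075], TCP at [0.176, 0.6, 0.304] pointing down, gripper open.
Joint ranges: [-2.62, 2.62], [-0.44, 2.09], [-1.27, 1.32], [0.08, 2.57], [-1.32, 4.46], [0.12, 2], [-2.74, 2.74]. Speed limits (rad/s): [2.22, 2.22, 3.01, 3.01, 3.14, 3.14, 3.14].

## Interface

Orientations are given as a unit quaternion [x, y, z, w].
In Python, from rig import ctrl gives the robot as it stands.
- The arm moves only by the tool arm_command, never from a script. Its argument "steps" is a list that holds one entry, the list of rows, each a list of 6 numbers: the shift along the world's x, y, z in mm, then the turn, a rotation vector about the world's x, y, z in rad. A call has 1 to 12 rows; each row shifts and turns the commanded pose from where the row before left it; what a row does not reach is not made up. A row lasts 1/8 s, in which the tool goes at most 62.5 mm and 10.7 degrees, less where a joint would pass 70% of its speed; a pose out of reach is approached as far as the arm can. A call with a gripper value outside its range is refused whole. "claw" is the closure, from -1 (fully open) to 1 (shut), set as the call begins (left out, the last holds). The fingers move at their own pace and stop on an object; "grip_force" is the grip in N (left out, the last holds). Time passes only in rows, so rows that do not move let the fingers close. It gives the time, the measured TCP pose, the force and the opening at its end, in the units of the state.
- ctrl.sense(): the state, without advancing time (a new reading comes with each control period).
- ctrl.get_image(name): name is "side" or "top"; returns (picture, depth): 384x512x3 uint8, red, green, blue; 384x512 float32, m along the optical axis (not along the pixel's ray), 0 where there is no reading.
- ctrl.calibration(name): a dict with "camera_matrix" (3x3 intrinsics, pixels), "rvec" (rotation vector, rad) and "tvec" (3), from world to camera coordinates, as OpenCV has them. Camera axes: x right, y down, z forward; pixel columns grow to the right and rows downward; lengths in m; the calibration is good to about 2 mm. A picture is of the moment at which its call begins. calibration takes no time and is no camera call.
- ctrl.close_job(): hands the job in, once; it reports no verdict.
The state is a dict: "clock": time; "joint_positions": joint angles; "qvel": joint speeds; "joint_efforts": joint torques, N m; "ee_pos": TCP position; "tool_rot": TCP orientation; "force": force on the tool from outside, world axes, zero at the start; "ft_torque": the same for the moment, N m; "width": finger opening in m.
Only numpy, scipy, OpenCV 4.12 (cv2) and the standard library are available. Lean on these libraries where they do the work, as an engineer would, in place of code of your own. Each camera call takes 0.05 s, during which the arm holds its last target.

## Working session

There is one attempt and no reset: what is moved stays moved. The work goes in short steps, Python scripts to look and compute and a tool call to move; the robot and the scene stay as the last step left them, time stands still between calls to the robot, and variables do not carry over. Pictures are saved under pics/ and viewed, and the job is handed in when it is done.

Besides the shell and the picture viewer there is one more tool, called after "Request:" by a JSON object that holds its "name" and its "arguments", one argument or row to a line. arm_command: Moves the arm, as the interface text tells. Its arguments: {"type":"object","properties":{"steps":{"type":"array","items":{"type":"array","items":{"type":"array","items":{"type":"number"}}}},"claw":{"type":"number"},"grip_force":{"type":"number"}},"required":["steps"]}

```bash
ls; mkdir -p pics
cat > h.py <<'E'
import numpy as np, cv2
from rig import ctrl
def cal(n):
    c=ctrl.calibration(n);K=np.array(c["camera_matrix"],float);R=cv2.Rodrigues(np.array(c["rvec"],float))[0];t=np.array(c["tvec"],float).ravel()
    return K,R,t
def pts(n,d):
    K,R,t=cal(n);v,u=np.mgrid[:d.shape[0],:d.shape[1]]
    p=np.stack([(u-K[0,2])/K[0,0]*d,(v-K[1,2])/K[1,1]*d,d],-1)
    return (p-t)@R
def ray(n,u,v,z):
    K,R,t=cal(n);o=-R.T@t;r=R.T@np.linalg.inv(K)@[u,v,1];return o+r*(z-o[2])/r[2]
def proj(n,p):
    K,R,t=cal(n);q=K@(R@np.array(p)+t);return q[:2]/q[2]
def snap(tag):
    o={}
    for n in("top","side"):
        im,d=ctrl.get_image(n);o[n]=(im,d);cv2.imwrite(f"pics/{tag}_{n}.png",im[:,:,::-1]);np.savez(f"{tag}_{n}.npz",im=im,d=d)
    return o
def load(tag,n):
    z=np.load(f"{tag}_{n}.npz");return z["im"],z["d"]
E
python3 - <<'E'
from h import *
snap("a"); print(ctrl.sense(), ctrl.grasp_offset)
for n in("top","side"):
    K,R,t=cal(n);print(n,K.tolist(),(-R.T@t).round(3),R.round(2).tolist())
E
```

```text
pics
{'clock': 0.1, 'joint_positions': array([-1.38860684,  0.43514404,  0.02498743,  1.57397187, -0.01160783,
        1.13400811, -0.07508047]), 'qvel': array([-6.16137356e-04,  4.07615377e-04,  5.28229468e-04, -3.93363449e-03,
       -6.71733395e-04, -3.35307145e-05, -1.25989939e-03]), 'joint_efforts': array([ 2.58506996e-03, -6.71744514e+01,  1.02772571e+00, -3.16899097e+01,
        1.57131383e-02,  7.20945609e-03,  3.40921633e-05]), 'ee_pos': array([0.17554802, 0.59948848, 0.30322354]), 'tool_rot': array([ 1.41946354e-01,  9.89874109e-01, -6.92160377e-04, -3.60820328e-05]), 'force': array([ 0.40761   ,  0.51106891, -0.69100129]), 'ft_torque': array([ 0.00940309,  0.06056914, -0.03701282]), 'width': 0.08557076533795156} 0.0539
top [[412.79218040431874, 0.0, 258.76088694071314], [0.0, 412.79218040431874, 186.84154765345377], [0.0, 0.0, 1.0]] [0.44  0.036 1.538] [[-0.0, -1.0, 0.01], [-1.0, 0.0, -0.04], [0.04, -0.01, -1.0]]
side [[447.13680704948007, 0.0, 254.57195525864225], [0.0, 447.13680704948007, 195.49891225021213], [0.0, 0.0, 1.0]] [0.36  1.154 1.067] [[-0.99, -0.14, 0.02], [-0.1, 0.6, -0.8], [0.11, -0.79, -0.6]]
```

View pics/a_top.png

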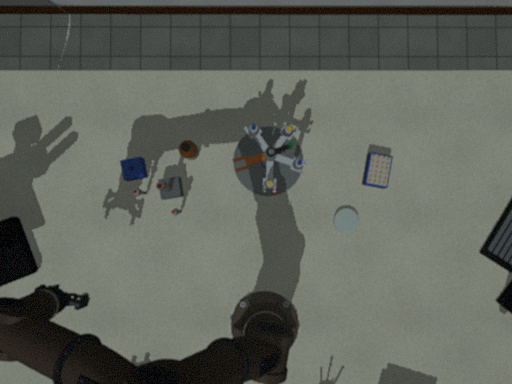

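View pics/a_side.png

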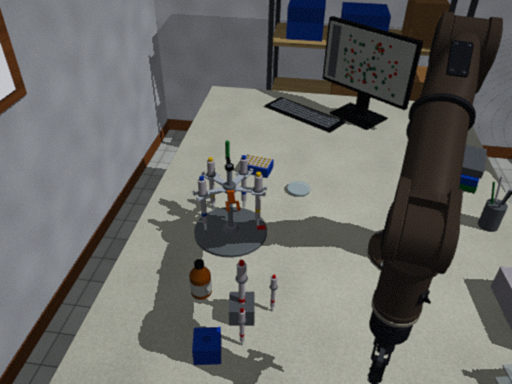

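Run:
```python
from h import *
a,_=load("a","top");b,_=load("a","side")
cv2.imwrite("pics/a_tz.png",cv2.resize(a[110:230,110:320,::-1],None,fx=3.8,fy=3.8,interpolation=cv2.INTER_CUBIC))
cv2.imwrite("pics/a_sz.png",cv2.resize(b[130:370,170:310,::-1],None,fx=2.5,fy=2.5,interpolation=cv2.INTER_CUBIC)*1)
```

```text
(no output)
```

View pics/a_tz.png

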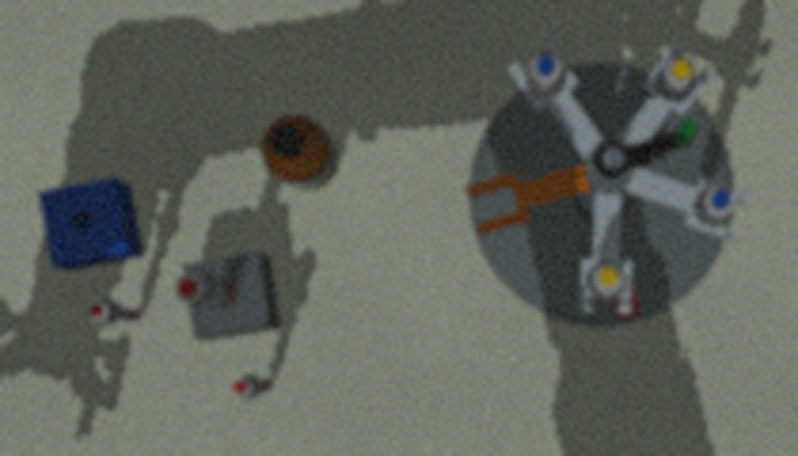

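View pics/a_sz.png

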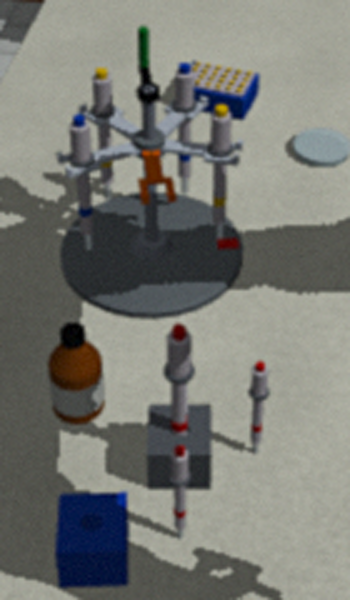

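Run:
```python
from h import *
for n in("top","side"):
    im,d=load("a",n);P=pts(n,d);h=cv2.cvtColor(im,cv2.COLOR_RGB2HSV).astype(int)
    H,S,V=h[...,0],h[...,1],h[...,2]
    M={'green':(abs(H-60)<18)&(S>110)&(V>40),'red':((H<6)|(H>174))&(S>120)&(V>50),'orange':(H>=6)&(H<20)&(S>130)&(V>60),'yellow':(H>=20)&(H<32)&(S>130)&(V>100),'blue':(H>100)&(H<130)&(S>130)&(V>50)}
    for k,m in M.items():
        m=m.astype(np.uint8)
        m[:, :100]=0;m[:,420:]=0;m[:110]=0
        nn,l,st,c=cv2.connectedComponentsWithStats(m)
        for i in range(1,nn):
            if st[i,4]>=4:
                p=P[(l==i)&(d>0)]
                print(n,k,st[i].tolist(),c[i].round(1),np.median(p,0).round(3),'zrange',np.percentile(p[:,2],[5,95]).round(3))
```

```text
top green [288, 142, 5, 6, 22] [290.2 144.4] [ 0.618 -0.071  0.333] zrange [0.294 0.34 ]
top red [158, 184, 3, 3, 9] [159. 185.] [0.504 0.338 0.225] zrange [0.22  0.226]
top red [172, 211, 2, 2, 4] [172.5 211.5] [0.419 0.309 0.15 ] zrange [0.149 0.152]
top orange [180, 149, 14, 8, 69] [187.  153.1] [0.622 0.27  0.093] zrange [0.082 0.104]
top orange [234, 154, 31, 17, 181] [250.3 160.2] [0.59  0.049 0.198] zrange [0.193 0.203]
top yellow [287, 126, 5, 5, 16] [289.1 127.7] [ 0.679 -0.073  0.263] zrange [0.26  0.267]
top yellow [268, 181, 4, 4, 13] [269.6 182.4] [ 0.511 -0.013  0.266] zrange [0.264 0.27 ]
top blue [252, 125, 3, 4, 11] [253.1 126.6] [0.682 0.039 0.266] zrange [0.263 0.271]
top blue [364, 153, 19, 35, 73] [369.2 172.9] [ 0.549 -0.378  0.044] zrange [0.035 0.048]
top blue [121, 158, 25, 22, 391] [132.6 168.5] [0.57  0.469 0.062] zrange [0.047 0.068]
top blue [298, 160, 4, 5, 11] [299.3 162.1] [ 0.572 -0.104  0.266] zrange [0.263 0.27 ]
side green [226, 141, 3, 16, 47] [227.  148.6] [ 0.617 -0.068  0.309] zrange [0.284 0.334]
side red [257, 225, 9, 5, 40] [260.9 227.1] [ 0
[... 1378 characters left out ...]
low [265, 163, 3, 4, 5] [265.8 164.6] [ 0.522 -0.385  0.052] zrange [0.051 0.055]
side yellow [256, 172, 5, 5, 18] [258.4 173.7] [ 0.504 -0.009  0.265] zrange [0.26  0.267]
side blue [242, 155, 4, 4, 14] [243.5 156.7] [ 0.568 -0.102  0.264] zrange [0.259 0.266]
side blue [248, 160, 25, 17, 152] [262.1 169.3] [ 0.528 -0.375  0.034] zrange [0.012 0.046]
side blue [200, 176, 4, 4, 16] [201.5 177.5] [0.678 0.04  0.264] zrange [0.258 0.267]
side blue [242, 192, 4, 2, 8] [243.5 192.5] [ 0.567 -0.098  0.115] zrange [0.113 0.122]
side blue [202, 214, 5, 3, 11] [203.7 214.7] [0.677 0.045 0.115] zrange [0.11 0.12]
side blue [193, 327, 28, 38, 991] [206.6 345.6] [0.568 0.494 0.06 ] zrange [0.012 0.065]
```

Run:
```python
from h import *
from scipy.optimize import least_squares
T=[(289.1,127.7),(269.6,182.4),(253.1,126.6),(299.3,162.1)]
S=[(210.5,158.8),(258.4,173.7),(201.5,177.5),(243.5,156.7)]
for n,U in(("top",T),("side",S)):
    B=np.array([ray(n,u,v,.264)[:2] for u,v in U]);
    o=np.array([3,0,2,4]) # filled below by angle
    c0=np.array([.6,-.025]);
    def f(x):
        a=np.arctan2(B[:,1]-x[1],B[:,0]-x[0])-x[2]; k=np.round(a/(2*np.pi/5))
        t=x[2]+k*2*np.pi/5
        return (np.c_[x[0]+.095*np.cos(t),x[1]+.095*np.sin(t)]-B).ravel()
    r=least_squares(f,[*c0,1.42]);print(n,B.round(3).tolist(),r.x.round(4),np.degrees(r.x[2]),r.fun.round(4))
print('knob',ray("top",290.2,144.4,.335),ray("side",227,148.6,.308))
print("redmark side",ray("side",260.9,227.1,.014))
# base circle
for n in("top","side"):
    im,d=load("a",n);P=pts(n,d);z=P[...,2]
    m=(z>.008)&(z<.02)&(abs(P[...,0]-.6)<.15)&(abs(P[...,1]+.02)<.15)&(im.max(2)<130)
    q=P[m];print(n,m.sum(),q[:,:2].min(0),q[:,:2].max(0), np.median(z[m]))
    c=cv2.minEnclosingCircle(q[:,:2].astype(np.float32));print(c)
# red mark in top view by relaxed mask
im,d=load("a","top");P=pts("top",d)
sub=im[183:198,264:285].astype(int);print((sub[...,0]-sub[...,1]))
# holder
for n in("top","side"):
    im,d=load("a",n);P=pts(n,d);z=P[...,2]
    m=(z>.052)&(z<.07)&(abs(P[...,0]-.5)<.06)&(abs(P[...,1]-.34)<.06)
    q=P[m][:,:2].astype(np.float32);print(n,m.sum(),cv2.minAreaRect(q))
    m=(z>.15)&(z<.24)&(abs(P[...,0]-.5)<.06)&(abs(P[...,1]-.34)<.06);q=P[m]
    for a in np.arange(.15,.24,.01):
        s=q[(q[:,2]>a)&(q[:,2]<a+.01)]
        if len(s): print(a.round(2),len(s),s[:,:2].min(0).round(3),s[:,:2].max(0).round(3))
```

```text
top [[0.68, -0.074], [0.51, -0.012], [0.683, 0.038], [0.572, -0.105]] [ 0.6046 -0.0151  1.8534] 106.18917386254287 [-0.0001  0.0002  0.0001  0.     -0.0001 -0.0002  0.0001  0.    ]
side [[0.674, -0.069], [0.505, -0.01], [0.677, 0.041], [0.568, -0.101]] [ 0.5994 -0.0118  1.8582] 106.46983195963473 [ 0.0008 -0.0004 -0.0006  0.0003  0.0002  0.0006 -0.0005 -0.0005]
knob [ 0.61712453 -0.07037537  0.335     ] [ 0.61764948 -0.0714017   0.308     ]
redmark side [ 0.49475651 -0.04030799  0.014     ]
top 2175 [ 0.45784949 -0.16632236] [0.74948565 0.12860634] 0.0144572697213807
((0.6178781390190125, -0.020850010216236115), 0.1911618560552597)
side 2432 [ 0.47267501 -0.14269838] [0.74208729 0.11854961] 0.013934514605439777
((0.6201428174972534, 0.0005772784352302551), 0.15625153481960297)
[[ -7  -4  -3   5  14  18  16  16   6   1  -7  -6  -5  -6  -9  -5  -9  -6
   -6  -8  -6]
 [ -6  -2   0  -2   9  14  18  12   2   0  -1  -1  -1  -3   0  -2   0  -7
   -7  -2  -3]
 [ -7  -4  -5   0   2   6   8   5   0  -6  -6   3   7   2  -8  -5  -5  -7
   -6  -6  -4]
 [ -7  -8   0   1   1  -2   0   2  -1  -5  -6
[... 1120 characters left out ...]
8.35599422454834)
0.15 6 [0.504 0.324] [0.521 0.343]
0.16 18 [0.49  0.325] [0.52  0.346]
0.17 6 [0.493 0.327] [0.513 0.333]
0.18 7 [0.493 0.328] [0.516 0.336]
0.19 6 [0.493 0.328] [0.512 0.338]
0.2 13 [0.492 0.329] [0.515 0.348]
0.21 23 [0.492 0.327] [0.514 0.351]
0.22 18 [0.498 0.332] [0.511 0.345]
side 463 ((0.5001182556152344, 0.339577853679657), (0.07068965584039688, 0.07541715353727341), 10.892476081848145)
0.15 22 [0.485 0.327] [0.518 0.354]
0.16 47 [0.485 0.332] [0.516 0.357]
0.17 19 [0.49  0.343] [0.511 0.352]
0.18 24 [0.489 0.343] [0.511 0.353]
0.19 27 [0.489 0.341] [0.511 0.354]
0.2 29 [0.49 0.33] [0.512 0.352]
0.21 31 [0.49  0.334] [0.512 0.35 ]
0.22 23 [0.493 0.333] [0.507 0.348]
```

Request:
{"name": "arm_command", "arguments": {
  "steps": [
    [[0,0,40,0,0,0],[0,0,40,0,0,0],[0,0,37,0,0,0],[32,-48,0,0,0,-0.073],[32,-48,0,0,0,-0.073],[32,-48,0,0,0,-0.073],[32,-48,0,0,0,-0.073],[32,-48,0,0,0,-0.073],[32,-48,0,0,0,-0.073],[32,-48,0,0,0,-0.073],[32,-48,0,0,0,-0.073],[32,-48,0,0,0,-0.073]]
  ],
  "claw": 0.4,
  "grip_force": 20
}}

```text
clock: 1.6
ee_pos: [0.4642, 0.1661, 0.4208]
tool_rot: [0.455, 0.891, 0.0, -0.0]
force: [0.7, 0.8, -0.1]
width: 0.0259
```

Run:
```python
from h import *
s=ctrl.sense();print(s)
snap("b")
```

```text
{'clock': 1.6, 'joint_positions': array([-0.81992681,  0.12743172,  0.42471204,  1.71985845, -0.05447805,
        1.30591066,  0.24273772]), 'qvel': array([ 0.60198482,  0.17240258,  0.46144201, -0.15492192, -0.11589198,
        0.01820175,  0.49724859]), 'joint_efforts': array([ -4.20458481, -44.31245327,   1.01859156, -32.26136684,
         0.40586083,   0.32613988,  -1.09142728]), 'ee_pos': array([0.46418929, 0.1660619 , 0.42084079]), 'tool_rot': array([ 4.54700455e-01,  8.90644423e-01,  5.27324299e-05, -7.64806869e-05]), 'force': array([ 0.7104316 ,  0.76608485, -0.12165939]), 'ft_torque': array([ 0.06282299, -0.04173461,  0.00636953]), 'width': 0.025916826784155772}
```

View pics/b_top.png

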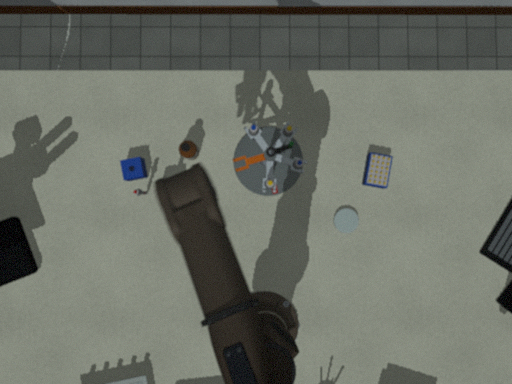

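View pics/b_side.png

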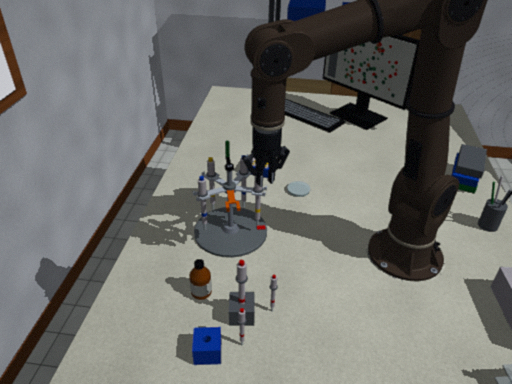

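Request:
{"name": "arm_command", "arguments": {
  "steps": [
    [[26,-40,0,0,0,-0.06],[26,-40,0,0,0,-0.06],[26,-40,0,0,0,-0.06],[26,-40,0,0,0,-0.06],[25,-40,0,0,0,-0.06],[24.5,-38.5,0,0,0,-0.06],[0,0,0,0,0,0],[0,0,0,0,0,0]]
  ]
}}

```text
clock: 2.7
ee_pos: [0.617, -0.0699, 0.4203]
tool_rot: [0.606, 0.796, -0.0, -0.001]
force: [0.6, 0.1, -0.1]
width: 0.0257
```

Run:
```python
from h import *
s=ctrl.sense();print(s['ee_pos'],s['tool_rot'])
o=snap("c")
b=o["side"][0]
cv2.imwrite("pics/c_sz.png",cv2.resize(b[90:250,170:310,::-1],None,fx=3.7,fy=3.7,interpolation=cv2.INTER_CUBIC))
K=s['ee_pos'];print(proj("side",K-[0,0,.073]),proj("side",[.6174,-.071,.335]))
```

```text
[ 0.61699157 -0.06987763  0.42030888] [ 6.05608495e-01  7.95762468e-01 -1.57130428e-04 -6.48264536e-04]
[226.85588673 138.28305112] [226.87856527 141.4461877 ]
```

View pics/c_sz.png

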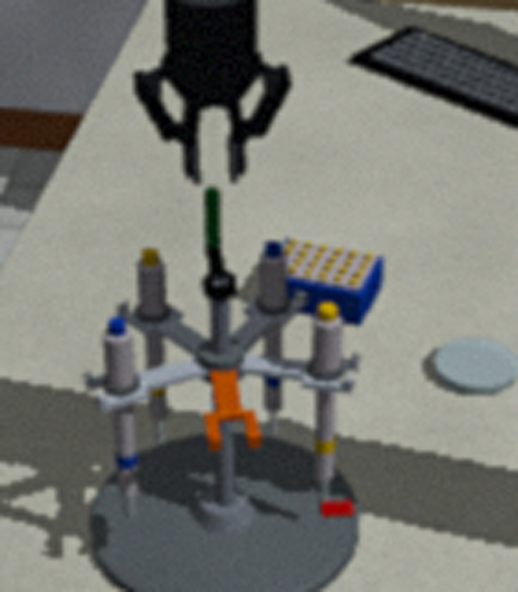

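Request:
{"name": "arm_command", "arguments": {
  "steps": [
    [[0,0,-12,0,0,0],[0,0,-12,0,0,0],[0,0,-12,0,0,0],[0,0,-12,0,0,0],[0,0,0,0,0,0]]
  ]
}}

```text
clock: 3.42
ee_pos: [0.6167, -0.0705, 0.3716]
tool_rot: [0.606, 0.796, -0.001, -0.001]
force: [-0.0, 0.2, 0.5]
width: 0.0257
```

Run:
```python
from h import *
s=ctrl.sense();print(s['ee_pos'],s['force'],s['width'])
C=np.array([602,-13.5]);a=np.radians(-75+5*np.arange(20));p=C+59.5*np.c_[np.cos(a),np.sin(a)]
print(p[0],p[18]);print(np.diff(p,axis=0).round(1).tolist())
```

```text
[ 0.61669833 -0.07051069  0.37163945] [-0.00181843  0.23508005  0.47060105] 0.025656446346690554
[617.39973318 -70.97258666] [659.47258666   1.89973318]
[[5.0, 1.6], [4.8, 2.0], [4.6, 2.4], [4.4, 2.8], [4.1, 3.2], [3.8, 3.5], [3.5, 3.8], [3.2, 4.1], [2.8, 4.4], [2.4, 4.6], [2.0, 4.8], [1.6, 5.0], [1.1, 5.1], [0.7, 5.1], [0.2, 5.2], [-0.2, 5.2], [-0.7, 5.1], [-1.1, 5.1], [-1.6, 5.0]]
```

Request:
{"name": "arm_command", "arguments": {
  "steps": [
    [[0,0,0,0,0,0],[0,0,0,0,0,0],[5,1.6,0,0,0,0.087],[4.8,2,0,0,0,0.087],[4.6,2.4,0,0,0,0.087],[4.4,2.8,0,0,0,0.087],[4.1,3.2,0,0,0,0.087],[3.8,3.5,0,0,0,0.087],[3.5,3.8,0,0,0,0.087],[3.2,4.1,0,0,0,0.087],[2.8,4.4,0,0,0,0.087],[2.4,4.6,0,0,0,0.087]]
  ],
  "claw": 0.52
}}

```text
clock: 4.92
ee_pos: [0.6556, -0.0393, 0.3734]
tool_rot: [0.213, 0.977, -0.001, 0.0]
force: [-1.9, -1.3, 1.3]
width: 0.0206
```

Request:
{"name": "arm_command", "arguments": {
  "steps": [
    [[2,4.8,0,0,0,0.087],[1.6,5,0,0,0,0.087],[1.1,5.1,0,0,0,0.087],[0.7,5.1,0,0,0,0.087],[0.2,5.2,0,0,0,0.087],[-0.2,5.2,0,0,0,0.087],[-0.7,5.1,0,0,0,0.087],[-1.1,5.1,0,0,0,0.087],[0,0,0,0,0,0]]
  ]
}}

```text
clock: 6.05
ee_pos: [0.6593, 0.0022, 0.3732]
tool_rot: [-0.131, 0.991, 0.0, 0.0]
force: [-0.6, -0.6, 0.1]
width: 0.0202
```

Run:
```python
from h import *
s=ctrl.sense();print(s['ee_pos'],s['force'],s['width'])
o=snap("d")
b=o["side"][0];a=o["top"][0]
cv2.imwrite("pics/d_sz.png",cv2.resize(b[90:260,170:310,::-1],None,fx=3.5,fy=3.5,interpolation=cv2.INTER_CUBIC))
cv2.imwrite("pics/d_tz.png",cv2.resize(a[110:210,220:320,::-1],None,fx=5.5,fy=5.5,interpolation=cv2.INTER_CUBIC))
```

```text
[0.65934644 0.00220123 0.37324584] [-0.57736707 -0.60518357  0.05130657] 0.02019712151719305
```

View pics/d_sz.png

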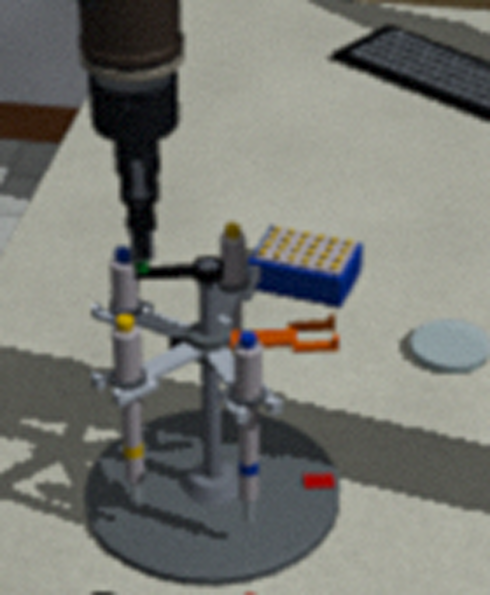

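View pics/d_tz.png

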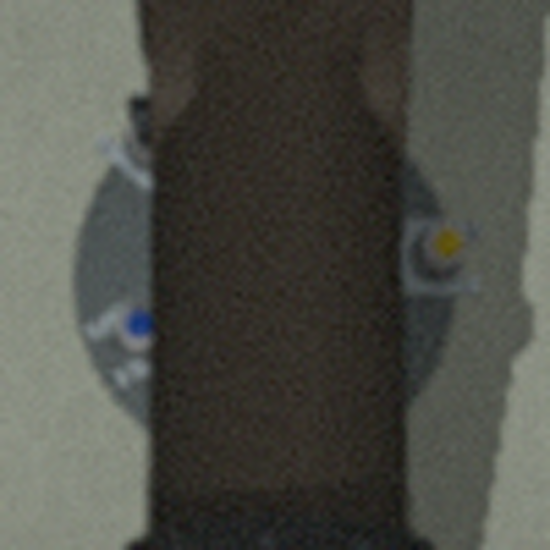

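```bash
cat > meas.py <<'E'
import sys
from h import *
from scipy.optimize import least_squares
def blobs(im,d,n):
    P=pts(n,d);h=cv2.cvtColor(im,cv2.COLOR_RGB2HSV).astype(int);H,S,V=h[...,0],h[...,1],h[...,2]
    M={'green':(abs(H-60)<18)&(S>110)&(V>40),'red':((H<6)|(H>174))&(S>120)&(V>50),'orange':(H>=6)&(H<20)&(S>130)&(V>60),'yellow':(H>=20)&(H<32)&(S>130)&(V>100),'blue':(H>100)&(H<130)&(S>130)&(V>50)}
    out=[]
    for k,m in M.items():
        nn,l,st,c=cv2.connectedComponentsWithStats(m.astype(np.uint8))
        for i in range(1,nn):
            p=np.median(P[(l==i)&(d>0)],0) if st[i,4]>=4 else None
            if p is not None and abs(p[0]-.6)<.16 and abs(p[1]+.013)<.16: out.append((k,st[i].tolist(),c[i],p))
    return out
def angle(tag,n):
    im,d=load(tag,n);bl=blobs(im,d,n);B=[]
    for k,st,c,p in bl:
        print(n,k,st,c.round(1),p.round(3))
        if k in('yellow','blue') and p[2]>.25:B.append(ray(n,*c,.264)[:2])
    B=np.array(B)
    def f(x):
        a=np.arctan2(B[:,1]-x[1],B[:,0]-x[0])-x[2]; k=np.round(a/(2*np.pi/5));t=x[2]+k*2*np.pi/5
        return (np.c_[x[0]+.095*np.cos(t),x[1]+.095*np.sin(t)]-B).ravel()
    best=min((least_squares(f,[.602,-.0135,g]) for g in np.arange(0,1.26,.2)),key=lambda r:r.cost)
    x=best.x;print(n,'centre',x[:2].round(4),'angles',((np.degrees(x[2])+72*np.arange(5))%360).round(1),best.fun.round(4))
    for k,st,c,p in bl:
        if k=='red' and p[2]<.03:
            q=ray(n,*c,.014)[:2]-x[:2];print(' mark',q,np.hypot(*q),np.degrees(np.arctan2(q[1],q[0]))%360)
        if k=='orange':
            q=p[:2]-x[:2];print(' hook',np.degrees(np.arctan2(q[1],q[0]))%360)
for n in sys.argv[2:]: angle(sys.argv[1],n)
E
python3 meas.py d side
```

```text
side green [209, 165, 4, 3, 10] [210.2 166. ] [0.657 0.004 0.284]
side red [257, 225, 9, 5, 42] [260.7 227. ] [ 0.495 -0.038  0.016]
side orange [243, 181, 24, 9, 115] [254.7 185.7] [ 0.522 -0.029  0.198]
side orange [235, 184, 3, 6, 11] [236.3 186.3] [ 0.578 -0.022  0.197]
side yellow [203, 180, 5, 5, 19] [205.3 181.6] [0.661 0.06  0.264]
side yellow [207, 217, 4, 4, 11] [208.6 218.6] [0.656 0.064 0.117]
side blue [204, 161, 3, 4, 11] [204.9 162.6] [ 0.687 -0.045  0.262]
side blue [239, 185, 4, 4, 16] [240.5 186.5] [0.549 0.067 0.264]
side blue [239, 223, 5, 3, 14] [240.9 223.9] [0.547 0.072 0.117]
side centre [ 0.5997 -0.0112] angles [ 50.6 122.6 194.6 266.6 338.6] [-0.0007  0.0015  0.0014 -0.0024 -0.0008  0.0008]
 mark [-0.10423911 -0.02941899] 0.1083109854297618 195.76044775389414
 hook 192.91138213419126
 hook 207.70153078501093
```

Request:
{"name": "arm_command", "arguments": {
  "steps": [
    [[-0.3,1,0,0,0,0.015],[-0.3,1,0,0,0,0.015],[0,0,0,0,0,0],[0,0,0,0,0,0],[0.8,-3,0,0,0,0],[0,0,0,0,0,0],[0,0,20,0,0,0],[0,0,30,0,0,0],[0,0,20,0,0,0],[-15,45,0,0,0,0],[-15,45,0,0,0,0],[-15,45,0,0,0,0]]
  ]
}}

```text
clock: 7.65
ee_pos: [0.6138, 0.138, 0.4428]
tool_rot: [-0.147, 0.989, 0.0, -0.0]
force: [1.0, 0.2, -0.4]
width: 0.0206
```

Request:
{"name": "arm_command", "arguments": {
  "steps": [
    [[-15,45,0,0,0,0],[-15,45,0,0,0,0],[-15,45,0,0,0,0],[0,0,0,0,0,0]]
  ],
  "claw": -0.3
}}

```text
clock: 8.15
ee_pos: [0.5671, 0.2767, 0.4423]
tool_rot: [-0.151, 0.989, 0.001, -0.001]
force: [0.6, 0.2, -0.1]
width: 0.0549
```

```bash
python3 - <<'E'
from h import *
s=ctrl.sense();print(s)
o=snap("e")
b=o["side"][0];a=o["top"][0]
cv2.imwrite("pics/e_tz.png",cv2.resize(a[110:210,220:320,::-1],None,fx=5.5,fy=5.5,interpolation=cv2.INTER_CUBIC))
E
python3 meas.py e side top
```

```text
{'clock': 8.15, 'joint_positions': array([-0.63960811,  0.37395984,  0.15519601,  1.33377959, -0.06004835,
        1.43910264,  1.385911  ]), 'qvel': array([ 0.04867341, -0.01021542,  0.0661907 ,  0.00900437,  0.0287615 ,
        0.003369  ,  0.03652472]), 'joint_efforts': array([-1.80132229e+00, -6.48976851e+01,  1.37760211e+00, -3.49638641e+01,
       -2.91470010e-01, -2.25887611e-02, -6.59723170e-01]), 'ee_pos': array([0.56707528, 0.27667917, 0.44231167]), 'tool_rot': array([-1.50501020e-01,  9.88608585e-01,  1.27192862e-03, -9.43679699e-04]), 'force': array([ 0.55910263,  0.16005987, -0.06219347]), 'ft_torque': array([-0.04081158, -0.00089113, -0.01113867]), 'width': 0.0549117335943649}
side red [257, 225, 9, 5, 42] [260.7 227. ] [ 0.495 -0.038  0.015]
side orange [245, 180, 21, 10, 90] [255.  185.2] [ 0.521 -0.033  0.197]
side orange [236, 184, 3, 6, 13] [236.8 186.5] [ 0.578 -0.019  0.197]
side yellow [204, 180, 5, 5, 21] [206.1 181.7] [0.657 0.06  0.264]
side yellow [208, 218, 3, 4, 10] [209.  219.5] [0.654 0.067 0.116]
side blue [203, 161, 3, 5, 11] [204.1 163. ] [ 0.689 -0.0
[... 373 characters left out ...]
693
top green [264, 128, 4, 5, 15] [265.2 130.1] [0.659 0.003 0.336]
top red [272, 187, 3, 6, 10] [272.6 189.9] [ 0.493 -0.03   0.016]
top orange [269, 160, 18, 33, 192] [276.1 175.3] [ 0.534 -0.032  0.198]
top yellow [245, 132, 4, 4, 14] [246.3 133.5] [0.661 0.06  0.267]
top yellow [300, 151, 4, 4, 11] [301.6 152.5] [ 0.603 -0.112  0.266]
top blue [279, 122, 4, 4, 12] [280.5 123.5] [ 0.693 -0.047  0.264]
top blue [244, 168, 3, 4, 9] [245.1 169.3] [0.551 0.064 0.267]
top centre [ 0.6041 -0.0157] angles [ 52.6 124.6 196.6 268.6 340.6] [-0.      0.0001 -0.0006  0.0013  0.0007 -0.0004 -0.0001 -0.001 ]
 mark [-0.10875277 -0.01682674] 0.11004682258834714 188.7953283561773
 hook 193.32477362394744
```

View pics/e_tz.png

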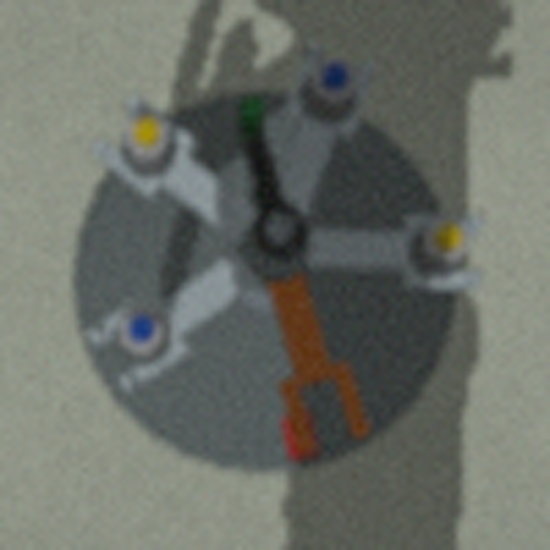

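View pics/e_side.png

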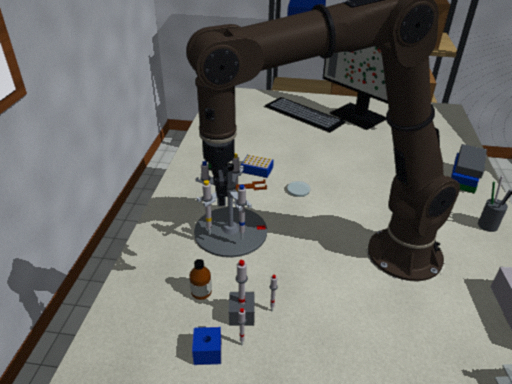

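Run:
```python
from h import *
c=ray("top",268.5,160.9,.014);print(c)
for u in(274,275,276):
    q=ray("top",u,190,.014);e=(q-c)[:2];print(q,np.hypot(*e),np.degrees(np.arctan2(e[1],e[0]))%360)
im,d=load("e","top")
sub=im[184:197,266:286].astype(int);print(sub[...,0]-sub[...,1])
im,d=load("e","side");P=pts("side",d)
sub=im[222:234,252:272].astype(int);print(sub[...,0]-sub[...,1])
for u,v in((257,227),(265,227),(261,225),(261,229)): print(P[v,u])
# base ellipse in side: dark plate points
z=P[...,2];m=(abs(z-.014)<.005)&(abs(P[...,0]-.6)<.15)&(abs(P[...,1]+.013)<.15)
m=cv2.morphologyEx(m.astype(np.uint8),cv2.MORPH_OPEN,np.ones((3,3)))
q=P[m>0];print(q[:,:2].min(0),q[:,:2].max(0))
```

```text
[ 0.60289261 -0.01783604  0.014     ]
[ 0.4949288  -0.03774388  0.014     ] 0.10978391156858952 190.4476243570471
[ 0.49491959 -0.04144102  0.014     ] 0.11052315525678101 192.33193887621738
[ 0.49491039 -0.04513836  0.014     ] 0.11138032755028805 194.18933693727539
[[ -9 -11  -8 -12  -8  -2  25  38  38  27   8  -4  -6  -7  -6  -4  12  40
   37  26]
 [ -7  -6  -8  -9  -3  17  33  40  41  40  23   4  -3  -6  -6  -7   9  29
   37  34]
 [ -8  -9 -11 -14   2  41  58  44  38  41  29   8  -9  -7  -7  -3   1  26
   38  37]
 [ -8  -7  -7  -9   2  49  72  54  39  44  37  11  -6  -8  -1  -6  -8  16
   37  42]
 [ -7  -5  -6 -11  -4  38  72  59  40  40  35  13  -4  -6  -5  -7  -4  11
   33  41]
 [ -7  -7 -10  -5  -7  26  79  67  48  38  40  27   1  -6  -5  -5   0   2
   12  25]
 [-10  -6  -9 -12 -10  21  68  72  50  41  44  24   8  -9 -11  -8  -5  -2
   -3  -1]
 [ -7  -9  -7  -6  -9   4  56  81  59  48  40  24   9  -8  -8  -2  -5  -7
   -5  -2]
 [ -7  -7  -9  -9 -10  -4  45  78  64  46  39  26   4  -4  -2  -4  -4  -4
   -3 -10]
 [ -6  -9  -9  -7 -11 -11  19  40  35  24  12  13   0  -4  -2  -5  
[... 796 characters left out ...]
7 -10  18 121 150 141 142 139 133 131 122  65   5  -8   0   0
    0  -1]
 [-10 -10 -10  -9   2  56  73  62  60  60  55  52  53  21  -2  -4   0  -3
   -3  -1]
 [ -5  -6  -8  -9  -6   1  -4   0  -4  -6  -7  -5  -6  -6 -10  -4  -2  -1
   -2   1]
 [-11  -6  -7  -6  -9 -10 -10 -11  -9 -10  -8 -11  -9  -9  -5  -2  -1   0
   -2   0]
 [ -5  -5  -5  -7  -6  -9  -7  -5  -7  -7  -6  -6 -11  -6  -3  -2   0   2
   -2  -1]
 [-10  -6  -8  -8  -6  -4  -5  -8  -9  -8  -6  -6  -6  -7  -5  -4  -2   0
   -3  -2]]
[ 0.50749115 -0.03003935  0.02152323]
[ 0.48073552 -0.04662436  0.01102377]
[ 0.49561649 -0.04889561  0.0164122 ]
[ 0.49355578 -0.03484325  0.00992619]
[ 0.47328657 -0.13346146] [0.72952782 0.11319185]
```

Run:
```python
from h import *
for n,x0,x1,y0,y1 in(("top",225,315,115,205),("side",185,275,200,260)):
    im,d=load("e",n)
    f=cv2.GaussianBlur(im,(5,5),1).astype(float)
    r=f[...,2]/(f[...,0]+1)
    m=np.zeros(d.shape,np.uint8);m[y0:y1,x0:x1]=(r>0.98)[y0:y1,x0:x1]
    nn,l,st,c=cv2.connectedComponentsWithStats(m);i=1+st[1:,4].argmax();m=(l==i).astype(np.uint8)
    print(n,st[i])
    cs,_=cv2.findContours(m,cv2.RETR_EXTERNAL,cv2.CHAIN_APPROX_NONE)
    q=cs[0][:,0].astype(float) if len(cs)==1 else max(cs,key=len)[:,0].astype(float)
    W=np.array([ray(n,u,v,.014)[:2] for u,v in q])
    # robust circle fit, radius .13 known
    from scipy.optimize import least_squares
    for R in (None,.13):
        fn=(lambda x:np.hypot(W[:,0]-x[0],W[:,1]-x[1])-x[2]) if R is None else (lambda x:np.hypot(W[:,0]-x[0],W[:,1]-x[1])-.13)
        s=least_squares(fn,[.602,-.014,.13] if R is None else [.602,-.014],loss='soft_l1',f_scale=.002)
        print(s.x.round(4),np.median(abs(fn(s.x))))
    v=im.copy();cv2.drawContours(v,cs,-1,(255,0,255),1);cv2.imwrite(f"pics/e_c_{n}.png",cv2.resize(v[y0-10:y1+10,x0-10:x1+10,::-1],None,fx=4,fy=4))
```

```text
top [ 233  118   75   78 3430]
[ 0.6108 -0.0122  0.1249] 0.00872809330277513
[ 0.6106 -0.0127] 0.007815004085743552
side [ 194  200   74   57 3091]
[ 0.6136 -0.0269  0.1446] 0.013412282930858443
[ 0.6063 -0.0167] 0.010117598845173548
```

View pics/e_c_top.png

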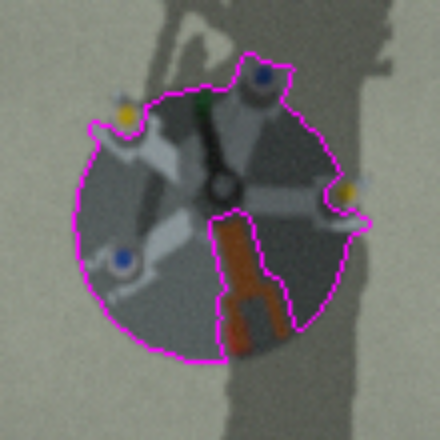

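View pics/e_c_side.png

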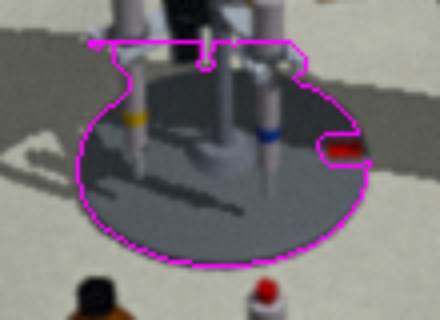

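```bash
cat > circ.py <<'E'
from h import *
from scipy.optimize import least_squares
def base(tag):
  out={}
  for n,x0,x1,y0,y1 in(("top",225,315,115,205),("side",185,275,200,260)):
    im,d=load(tag,n);f=cv2.GaussianBlur(im,(5,5),1).astype(float);r=f[...,2]/(f[...,0]+1)
    m=np.zeros(d.shape,np.uint8);m[y0:y1,x0:x1]=(r>0.98)[y0:y1,x0:x1]
    cs,_=cv2.findContours(m,cv2.RETR_EXTERNAL,cv2.CHAIN_APPROX_NONE);q=max(cs,key=len)[:,0]
    W=np.array([ray(n,u,v,.014 if n=="top" else .010)[:2] for u,v in q])
    x=min((least_squares(lambda x:np.hypot(W[:,0]-x[0],W[:,1]-x[1])-.130,[a,b],loss='cauchy',f_scale=.001) for a in(.595,.605) for b in(-.02,-.01)),key=lambda s:s.cost).x
    e=abs(np.hypot(*(W-x).T)-.13);print(n,x.round(4),(e<.003).mean());out[n]=x
  return out
if __name__=="__main__":
  o=base("e")
  for n,u,v in(("top",274.5,189.8),("side",260.7,227.)):
    q=ray(n,u,v,.014)[:2]-o[n];print(n,q,np.hypot(*q),np.degrees(np.arctan2(q[1],q[0]))%360)
E
python3 circ.py
```

```text
top [ 0.6055 -0.0163] 0.3333333333333333
side [ 0.6002 -0.0124] 0.5121951219512195
top [-0.10979019 -0.02328853] 0.112232980966776 191.97598081473254
side [-0.1046796  -0.02835061] 0.10845079896731677 195.15400949091307
```

Run:
```python
from h import *
print("btn",ray("top",159,185,.221),ray("side",241,262.5,.219))
print("hole side z62", )
print("slot",ray("top",279.1,183.6,.2))
im,d=load("e","side")
cv2.imwrite("pics/e_pz.png",cv2.resize(im[245:355,190:300,::-1],None,fx=5,fy=5,interpolation=cv2.INTER_CUBIC))
# pipette shaft columns in side at a few rows : white-ish head width
im,d=load("a","top")
cv2.imwrite("pics/a_pz.png",cv2.resize(im[150:225,115:215,::-1],None,fx=6,fy=6,interpolation=cv2.INTER_CUBIC))
im,d=load("e","top")
cv2.imwrite("pics/e_fz.png",cv2.resize(im[150:200,255:305,::-1],None,fx=11,fy=11,interpolation=cv2.INTER_CUBIC))
```

```text
btn [0.5043759  0.33862505 0.221     ] [0.50119186 0.33987735 0.219     ]
hole side z62
slot [ 0.50903075 -0.04542607  0.2       ]
```

View pics/e_pz.png

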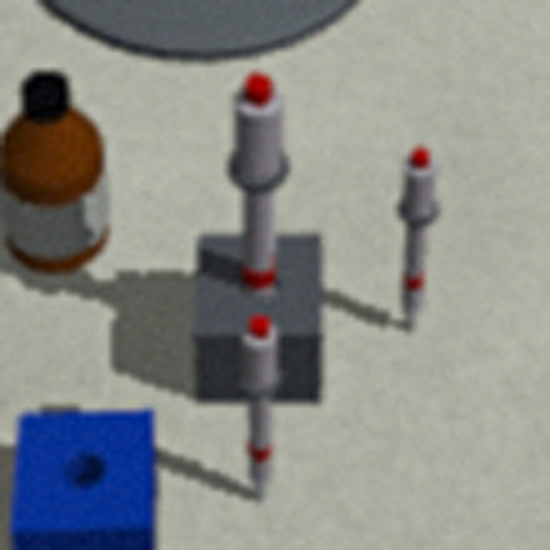

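View pics/a_pz.png

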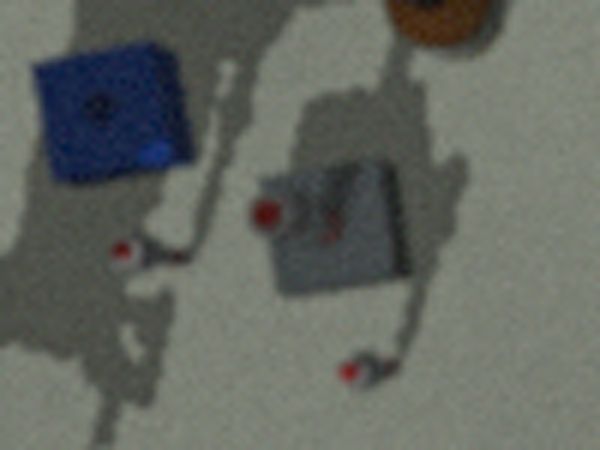

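View pics/e_fz.png

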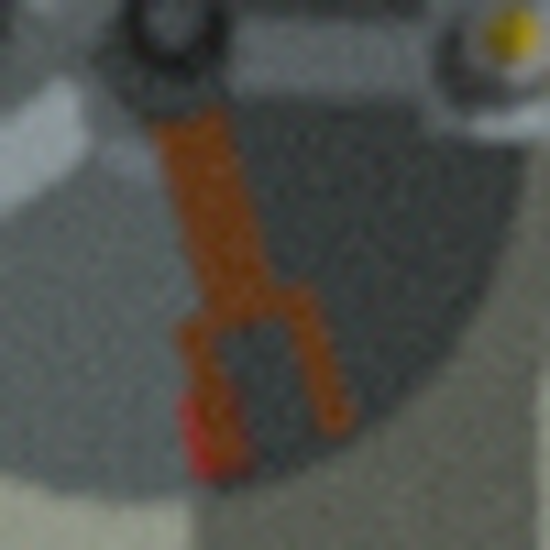

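Request:
{"name": "arm_command", "arguments": {
  "steps": [
    [[-21,21,0,0,0,0],[-21,21,0,0,0,0],[-22,21,0,0,0,0],[0,0,-30,0,0,0],[0,0,-30,0,0,0],[0,0,0,0,0,0],[0,0,0,0,0,0]]
  ]
}}

```text
clock: 9.12
ee_pos: [0.5064, 0.3336, 0.3842]
tool_rot: [-0.146, 0.989, 0.0, 0.001]
force: [1.0, 0.1, -0.6]
width: 0.0556
```

Run:
```python
from h import *
s=ctrl.sense();print(s['ee_pos'],s['tool_rot'],s['force'],s['width'])
im,d=ctrl.get_image("side");cv2.imwrite("pics/f_sz.png",cv2.resize(im[150:350,180:310,::-1],None,fx=3,fy=3,interpolation=cv2.INTER_CUBIC))
print(proj("side",s['ee_pos']-[0,0,.073]),proj("side",[.5028,.3393,.22]))
```

```text
[0.50642917 0.33363555 0.38420304] [-1.45695910e-01  9.89329189e-01  2.29140765e-04  6.36829872e-04] [ 1.00587654  0.12146641 -0.58428005] 0.0555890219839408
[239.29555921 234.49043044] [240.43072047 262.00104744]
```

View pics/f_sz.png

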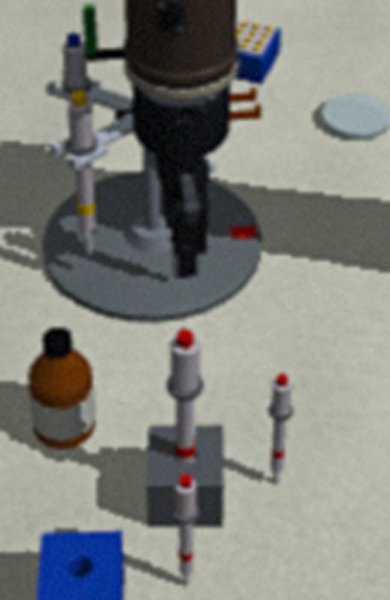

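Request:
{"name": "arm_command", "arguments": {
  "steps": [
    [[-3.5,5.7,-10,0,0,0],[0,0,-25,0,0,0],[0,0,-25,0,0,0],[0,0,-25,0,0,0],[0,0,-20,0,0,0],[0,0,-20,0,0,0],[0,0,-16,0,0,0],[0,0,0,0,0,0],[0,0,0,0,0,0]]
  ]
}}

```text
clock: 10.3
ee_pos: [0.5023, 0.3404, 0.2426]
tool_rot: [-0.147, 0.989, 0.0, 0.0]
force: [0.0, -0.2, 0.3]
width: 0.0556
```

Run:
```python
from h import *
s=ctrl.sense();print(s['ee_pos'],s['tool_rot'],s['force'],s['width'])
im,d=ctrl.get_image("side");cv2.imwrite("pics/g_sz.png",cv2.resize(im[190:350,180:310,::-1],None,fx=3.7,fy=3.7,interpolation=cv2.INTER_CUBIC))
```

```text
[0.50231507 0.34035156 0.24258476] [-1.46547438e-01  9.89203510e-01  2.79808269e-04  4.31751923e-04] [ 0.00866806 -0.22750898  0.3393254 ] 0.0555525482841706
```

View pics/g_sz.png

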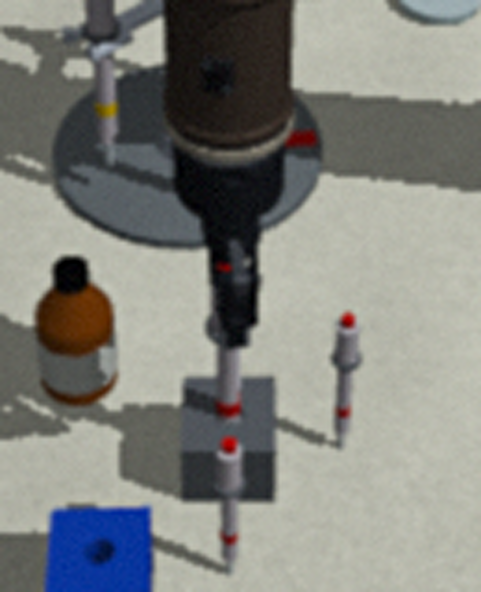

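Request:
{"name": "arm_command", "arguments": {
  "steps": [
    [[0,0,0,0,0,0],[0,0,0,0,0,0],[0,0,0,0,0,0],[0,0,0,0,0,0],[0,0,0,0,0,0],[0,0,0,0,0,0]]
  ],
  "claw": 1,
  "grip_force": 25
}}

```text
clock: 11.1
ee_pos: [0.5025, 0.34, 0.2425]
tool_rot: [-0.146, 0.989, 0.0, 0.001]
force: [0.2, -2.6, 6.2]
width: 0.0255
```

Request:
{"name": "arm_command", "arguments": {
  "steps": [
    [[0,0,3,0,0,0],[0,0,7,0,0,0],[0,0,15,0,0,0],[0,0,20,0,0,0],[0,0,20,0,0,0],[0,0,20,0,0,0],[0,0,20,0,0,0],[0,0,20,0,0,0],[0,0,20,0,0,0],[0,0,15,0,0,0],[0,0,0,0,0,0],[0,0,0,0,0,0]]
  ]
}}

```text
clock: 12.6
ee_pos: [0.5018, 0.3399, 0.4013]
tool_rot: [-0.147, 0.989, -0.0, -0.0]
force: [-0.0, -0.2, -0.9]
width: 0.0254
```

Run:
```python
from h import *
s=ctrl.sense();print(s['ee_pos'],s['tool_rot'],s['force'],s['width'])
im,d=ctrl.get_image("side");np.savez("h_side.npz",im=im,d=d);cv2.imwrite("pics/h_sz.png",cv2.resize(im[150:350,180:310,::-1],None,fx=3,fy=3,interpolation=cv2.INTER_CUBIC))
```

```text
[0.50177477 0.33990848 0.40129172] [-1.46562482e-01  9.89201296e-01 -2.12696611e-04 -4.34842132e-04] [-0.03264934 -0.22625066 -0.93807948] 0.025434180732360336
```

View pics/h_sz.png

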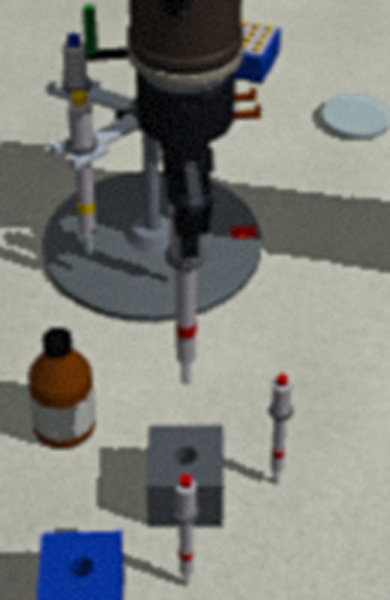

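Request:
{"name": "arm_command", "arguments": {
  "steps": [
    [[-23,-30,0,0,0,0],[-23,-30,0,0,0,0],[-22,-30,0,0,0,0],[0,-39,0,0,0,0],[0,-39,0,0,0,0],[0,-39,0,0,0,0],[0,-39,0,0,0,0],[0,-39,0,0,0,0],[0,-39,0,0,0,0],[0,-39,0,0,0,0],[0,-39,0,0,0,0],[0,0,0,0,0,0]]
  ]
}}

```text
clock: 14.15
ee_pos: [0.4334, -0.065, 0.4015]
tool_rot: [-0.144, 0.99, -0.0, -0.0]
force: [0.4, 1.5, -2.0]
width: 0.0252
```

Request:
{"name": "arm_command", "arguments": {
  "steps": [
    [[0,0,-20,0,0,0],[0,0,-25,0,0,0],[0,0,-25,0,0,0],[0,0,-15,0,0,0],[0,0,0,0,0,0],[0,0,0,0,0,0],[0,0,0,0,0,0]]
  ]
}}

```text
clock: 15.02
ee_pos: [0.4344, -0.0618, 0.3176]
tool_rot: [-0.147, 0.989, 0.0, 0.001]
force: [0.3, 0.2, -0.9]
width: 0.0254
```

Run:
```python
from h import *
s=ctrl.sense();print(s['ee_pos'],s['tool_rot'],s['force'],s['width'])
o=snap("i");im=o["side"][0]
cv2.imwrite("pics/i_sz.png",cv2.resize(im[130:260,190:330,::-1],None,fx=5,fy=4.5,interpolation=cv2.INTER_CUBIC))
```

```text
[ 0.43437498 -0.06184504  0.31755856] [-1.46629889e-01  9.89191258e-01  1.39038776e-05  5.74287633e-04] [ 0.286602    0.21993932 -0.90298452] 0.025431395400089218
```

View pics/i_sz.png

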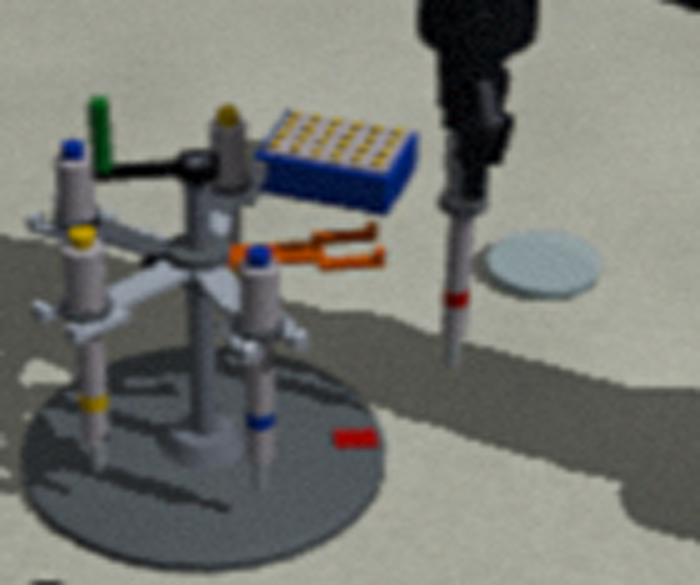

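View pics/i_top.png

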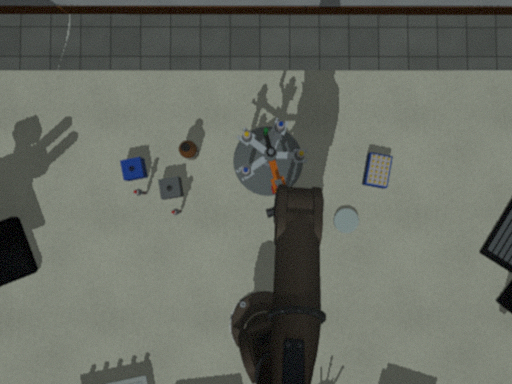

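Run:
```python
from h import *
s=ctrl.sense();T=s['ee_pos']
im,d=load("i","side");P=pts("side",d)
m=(d>0)&(abs(P[...,0]-T[0])<.03)&(abs(P[...,1]-T[1])<.03)&(P[...,2]>.085)&(P[...,2]<.235)
for a in np.arange(.085,.235,.015):
    p=P[m&(P[...,2]>=a)&(P[...,2]<a+.015)]
    if len(p): print(a.round(3),len(p),np.median(p,0).round(4),'x',p[:,0].min().round(4),p[:,0].max().round(4),'ymax',np.percentile(p[:,1],90).round(4))
cam=-cal("side")[1].T@cal("side")[2];v=cam-T;v=v[:2]/np.hypot(*v[:2]);print('to cam',v)
h=cv2.cvtColor(im,cv2.COLOR_RGB2HSV).astype(int)
o=(h[...,0]>=5)&(h[...,0]<20)&(h[...,1]>120)&(d>0)&(abs(P[...,0]-.53)<.08)&(abs(P[...,1]+.03)<.06)
q=P[o];
for x0 in np.arange(.48,.60,.008):
    w=q[(q[:,0]>=x0)&(q[:,0]<x0+.008)]
    if len(w): print(x0.round(3),np.sort(w[:,1]).round(3).tolist())
it,dt=load("i","top");Pt=pts("top",dt)
```

```text
0.085 9 [ 0.4321 -0.0585  0.0916] x 0.4284 0.4362 ymax -0.0554
0.1 10 [ 0.4327 -0.0589  0.1059] x 0.4291 0.4402 ymax -0.0543
0.115 18 [ 0.4333 -0.0553  0.123 ] x 0.424 0.4411 ymax -0.053
0.13 19 [ 0.4311 -0.056   0.1375] x 0.424 0.4415 ymax -0.0509
0.145 20 [ 0.4312 -0.0557  0.1526] x 0.4245 0.4418 ymax -0.0504
0.16 17 [ 0.4326 -0.0555  0.1686] x 0.4255 0.4396 ymax -0.0536
0.175 18 [ 0.4327 -0.054   0.1832] x 0.4265 0.4401 ymax -0.0507
0.19 22 [ 0.4336 -0.0555  0.1979] x 0.4241 0.4417 ymax -0.0518
0.205 19 [ 0.431  -0.0549  0.213 ] x 0.4252 0.4385 ymax -0.0517
0.22 18 [ 0.4316 -0.0517  0.2316] x 0.4191 0.4455 ymax -0.046
to cam [-0.06081867  0.99814883]
0.48 [-0.037, -0.035, -0.033, -0.033, -0.031, -0.03, -0.03, -0.028, -0.028, -0.026]
0.488 [-0.064, -0.063, -0.062, -0.058, -0.054, -0.039, -0.035, -0.034, -0.031, -0.027, -0.025, -0.023, -0.022]
0.496 [-0.069, -0.066, -0.063, -0.061, -0.056, -0.028, -0.027, -0.026, -0.026, -0.025, -0.025, -0.024, -0.024, -0.019]
0.504 [-0.062, -0.058, -0.057, -0.053, -0.052, -0.049, -0.03, -0.027, -0.025, -0.024, -0.023, -0.019]
0.512 [-0.063, -0.055, -0.052, -0.049, -0.033, -0.031, -0.023, -0.022, -0.022, -0.021, -0.021, -0.019]
0.52 [-0.064, -0.062, -0.058, -0.057, -0.053, -0.052, -0.051, -0.041, -0.039, -0.039, -0.036, -0.032, -0.029, -0.027, -0.026, -0.025, -0.025, -0.024]
0.528 [-0.064, -0.057, -0.05, -0.043, -0.041, -0.04, -0.037, -0.033, -0.033, -0.032, -0.031, -0.029, -0.025, -0.02]
0.536 [-0.041, -0.036, -0.035, -0.033, -0.03, -0.029, -0.027, -0.026, -0.026, -0.026, -0.025, -0.024, -0.022]
0.544 [-0.042, -0.035, -0.034, -0.03, -0.029, -0.027, -0.025, -0.022, -0.02, -0.02]
0.552 [-0.041, -0.035]
0.568 [-0.035, -0.032, -0.028, -0.021, -0.017, -0.014, -0.013]
0.576 [-0.037, -0.035, -0.031, -0.027, -0.023, -0.021, -0.017, -0.014, -0.013]
```

Request:
{"name": "arm_command", "arguments": {
  "steps": [
    [[0,0,-6,0,0,0],[0,0,-6,0,0,0],[7,2,0,0,0,0],[7,2,0,0,0,0],[7,2.1,0,0,0,0],[7,2.1,0,0,0,0],[0,0,0,0,0,0],[0,0,0,0,0,0]]
  ]
}}

```text
clock: 16.12
ee_pos: [0.4618, -0.0539, 0.3048]
tool_rot: [-0.146, 0.989, 0.0, -0.0]
force: [0.7, -0.6, -1.6]
width: 0.0249
```

Run:
```python
from h import *
s=ctrl.sense();T=s['ee_pos'];print(T,s['force'])
o=snap("j");im,d=o["side"]
cv2.imwrite("pics/j_sz.png",cv2.resize(im[150:240,210:320,::-1],None,fx=6.5,fy=6.5,interpolation=cv2.INTER_CUBIC))
cv2.imwrite("pics/j_tz.png",cv2.resize(o["top"][0][150:220,240:310,::-1],None,fx=7.5,fy=7.5,interpolation=cv2.INTER_CUBIC))
P=pts("side",d)
m=(d>0)&(abs(P[...,0]-T[0])<.012)&(abs(P[...,1]-T[1])<.03)&(P[...,2]>.14)&(P[...,2]<.2)
print(np.median(P[m],0),m.sum())
```

```text
[ 0.46184731 -0.05386359  0.30483113] [ 0.74553832 -0.59758404 -1.58492922]
[ 0.45876759 -0.0479245   0.16824465] 76
```

View pics/j_sz.png

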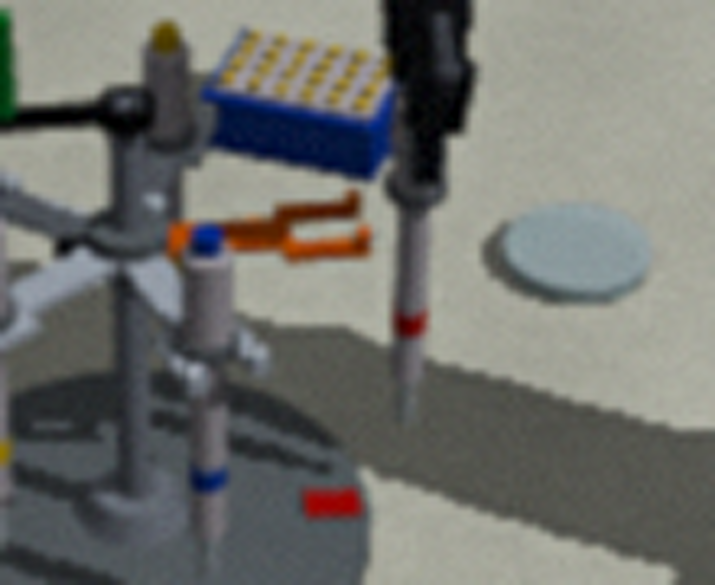

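View pics/j_tz.png

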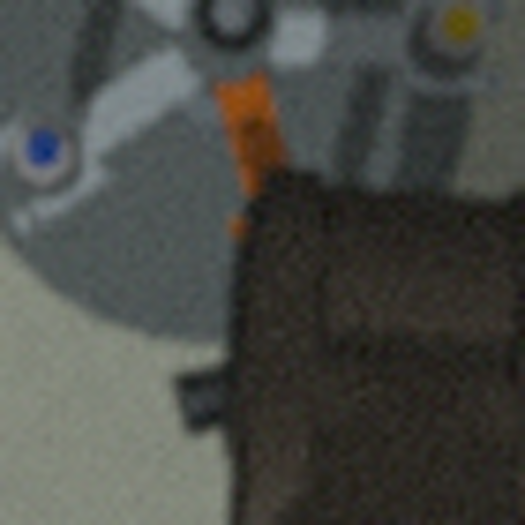

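Run:
```python
from h import *
im,d=load("j","side");h=cv2.cvtColor(im,cv2.COLOR_RGB2HSV).astype(int)
m=(h[...,0]>=3)&(h[...,0]<22)&(h[...,1]>110);m[:,:244]=0;m[:,270:]=0;m[:178]=0;m[195:]=0
for c in range(244,270):
    r=np.where(m[:,c])[0];print(c,r.tolist(), end=' | ')
    for g in np.split(r,np.where(np.diff(r)>1)[0]+1):
        if len(g): print(ray("side",c,g.mean(),.1965)[:2].round(4),end=' ')
    print()
T=ctrl.sense()['ee_pos'];print(proj("side",[*(T[:2]),.198]))
# shaft axis column at rows
for r in range(186,204,3):
    row=im[r,262:285].astype(int);print(r,row.sum(1).tolist())
```

```text
244 [] | 
245 [184, 185, 186, 187] | [ 0.5514 -0.0314] 
246 [184, 185, 186, 187, 188] | [ 0.5477 -0.0292] 
247 [184, 185, 186, 187, 188] | [ 0.5444 -0.0298] 
248 [184, 185, 186, 187, 188] | [ 0.5412 -0.0303] 
249 [183, 184, 185, 186, 187, 188] | [ 0.5383 -0.0337] 
250 [184, 185, 186, 187, 188] | [ 0.5346 -0.0314] 
251 [184, 185, 186, 187, 188] | [ 0.5314 -0.032 ] 
252 [183, 184, 185, 186, 187, 188] | [ 0.5285 -0.0353] 
253 [182, 183, 184, 185, 186, 187, 188] | [ 0.5257 -0.0387] 
254 [182, 183, 184, 185, 186, 187, 188, 189] | [ 0.522  -0.0364] 
255 [182, 183, 187, 188, 189] | [ 0.5212 -0.0539] [ 0.5167 -0.0231] 
256 [181, 182, 183, 187, 188, 189] | [ 0.5183 -0.0574] [ 0.5134 -0.0237] 
257 [181, 182, 183, 187, 188, 189] | [ 0.515  -0.0579] [ 0.5102 -0.0242] 
258 [181, 182, 183, 187, 188, 189] | [ 0.5117 -0.0585] [ 0.5069 -0.0248] 
259 [181, 182, 183, 187, 188, 189] | [ 0.5084 -0.0591] [ 0.5037 -0.0253] 
260 [181, 182, 183, 187, 188, 189] | [ 0.505  -0.0596] [ 0.5004 -0.0259] 
261 [181, 182, 187, 188, 189] | [ 0.5021 -0.063 ] [ 0.4972 -0.0264] 
262 [181, 182, 186, 187, 188, 189] | [ 0.4
[... 364 characters left out ...]
 208, 249, 396, 472, 491, 462, 273, 179, 242, 300, 356, 435, 488, 489, 490, 482, 477, 484, 487, 447]
189 [274, 283, 287, 296, 362, 464, 502, 499, 415, 245, 183, 247, 313, 361, 458, 481, 490, 490, 484, 501, 510, 479, 309]
192 [485, 484, 493, 490, 489, 496, 501, 494, 410, 239, 199, 260, 313, 396, 471, 487, 493, 492, 486, 494, 486, 493, 473]
195 [491, 485, 492, 492, 493, 498, 505, 490, 349, 210, 212, 269, 330, 396, 488, 516, 489, 496, 490, 489, 481, 491, 479]
198 [501, 505, 504, 499, 494, 502, 507, 480, 278, 140, 175, 228, 235, 302, 468, 503, 496, 489, 492, 491, 484, 494, 477]
201 [242, 247, 293, 364, 444, 490, 512, 493, 304, 142, 122, 162, 259, 399, 480, 489, 501, 498, 497, 500, 487, 485, 484]
```

Request:
{"name": "arm_command", "arguments": {
  "steps": [
    [[4,1.1,0,0,0,0],[4,1.1,0,0,0,0],[4,1.1,0,0,0,0],[4,1.1,0,0,0,0],[4,1.1,0,0,0,0],[4,1.1,0,0,0,0],[0,0,0,0,0,0]]
  ]
}}

```text
clock: 17.1
ee_pos: [0.4864, -0.0472, 0.3049]
tool_rot: [-0.147, 0.989, -0.0, 0.0]
force: [0.4, -0.6, -1.4]
width: 0.0254
```

Run:
```python
from h import *
im,d=ctrl.get_image("side");s=ctrl.sense();print(s['ee_pos'],s['force'])
cv2.imwrite("pics/k_sz.png",cv2.resize(im[150:240,210:320,::-1],None,fx=6.5,fy=6.5,interpolation=cv2.INTER_CUBIC))
```

```text
[ 0.48628356 -0.04728166  0.30494184] [ 0.82267003 -0.18985276 -1.86730779]
```

View pics/k_sz.png

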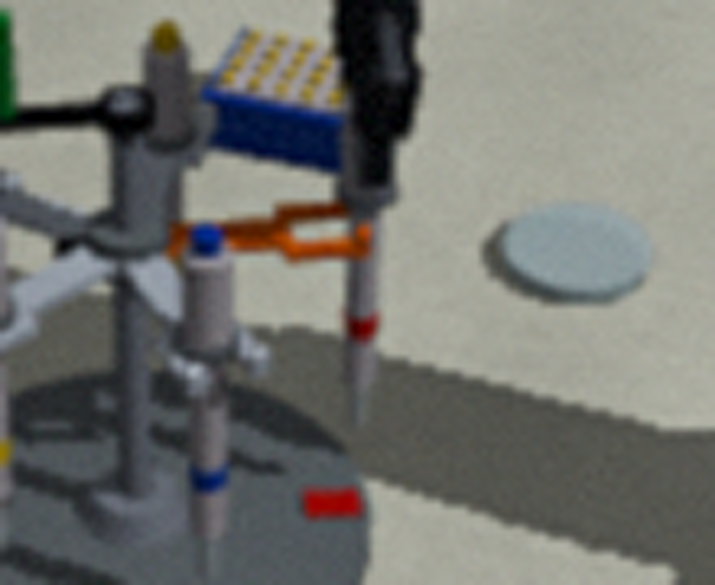

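Request:
{"name": "arm_command", "arguments": {
  "steps": [
    [[3,0.8,0,0,0,0],[3,0.8,0,0,0,0],[3,0.9,0,0,0,0],[3,0.8,0,0,0,0],[0,0,0,0,0,0]]
  ]
}}

```text
clock: 17.77
ee_pos: [0.4984, -0.0437, 0.3049]
tool_rot: [-0.147, 0.989, -0.0, 0.0]
force: [-0.1, -0.4, -1.6]
width: 0.0255
```

Request:
{"name": "arm_command", "arguments": {
  "steps": [
    [[3,0.8,0,0,0,0],[3,0.9,0,0,0,0],[3,0.8,0,0,0,0],[3,0.9,0,0,0,0],[0,0,0,0,0,0],[0,0,0,0,0,0]]
  ]
}}

```text
clock: 18.52
ee_pos: [0.51, -0.0405, 0.3049]
tool_rot: [-0.147, 0.989, 0.0, -0.0]
force: [-0.2, 0.3, -2.2]
width: 0.0252
```

Run:
```python
from h import *
im,d=ctrl.get_image("side");s=ctrl.sense();print(s['ee_pos'],s['force'],s['ft_torque'],s['width'])
np.savez("l_side.npz",im=im,d=d)
cv2.imwrite("pics/l_sz.png",cv2.resize(im[150:240,210:320,::-1],None,fx=6.5,fy=6.5,interpolation=cv2.INTER_CUBIC))
```

```text
[ 0.50994352 -0.04041369  0.30490754] [ 0.44743954  0.34201015 -1.86719533] [ 0.01042972  0.00276205 -0.00869624] 0.02523293165900251
```

View pics/l_sz.png

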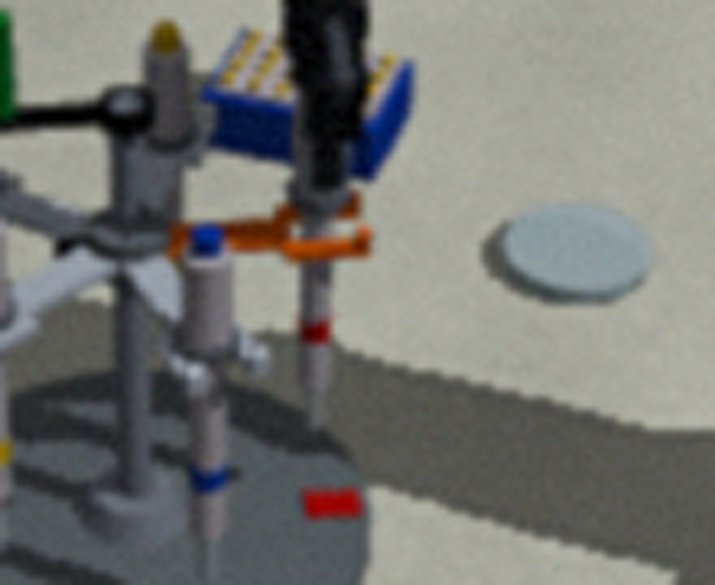

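Request:
{"name": "arm_command", "arguments": {
  "steps": [
    [[0,0,-3,0,0,0],[0,0,-3,0,0,0],[0,0,-2,0,0,0],[0,0,-2,0,0,0],[0,0,0,0,0,0]]
  ]
}}

```text
clock: 19.2
ee_pos: [0.51, -0.0405, 0.2948]
tool_rot: [-0.147, 0.989, 0.0, -0.0]
force: [-0.6, 0.1, -2.0]
width: 0.0251
```

Request:
{"name": "arm_command", "arguments": {
  "steps": [
    [[0,0,-1,0,0,0],[0,0,-1,0,0,0],[0,0,-1,0,0,0],[0,0,0,0,0,0]]
  ]
}}

```text
clock: 19.7
ee_pos: [0.51, -0.0405, 0.2918]
tool_rot: [-0.147, 0.989, 0.0, -0.0]
force: [0.8, -0.8, -0.6]
width: 0.0255
```

Request:
{"name": "arm_command", "arguments": {
  "steps": [
    [[0,0,-1,0,0,0],[0,0,-1,0,0,0],[0,0,0,0,0,0]]
  ]
}}

```text
clock: 20.08
ee_pos: [0.51, -0.0405, 0.2898]
tool_rot: [-0.147, 0.989, 0.0, -0.0]
force: [0.7, -0.8, -1.1]
width: 0.0256
```

Request:
{"name": "arm_command", "arguments": {
  "steps": [
    [[0,0,-1,0,0,0],[0,0,-1,0,0,0],[0,0,0,0,0,0]]
  ]
}}

```text
clock: 20.45
ee_pos: [0.51, -0.0405, 0.2878]
tool_rot: [-0.147, 0.989, 0.0, -0.0]
force: [0.4, -1.3, -1.6]
width: 0.0252
```

Request:
{"name": "arm_command", "arguments": {
  "steps": [
    [[0,0,-1,0,0,0],[0,0,0,0,0,0]]
  ]
}}

```text
clock: 20.7
ee_pos: [0.51, -0.0405, 0.2868]
tool_rot: [-0.147, 0.989, 0.0, -0.0]
force: [0.2, 0.6, -2.0]
width: 0.0254
```

Request:
{"name": "arm_command", "arguments": {
  "steps": [
    [[0,0,-1,0,0,0],[0,0,0,0,0,0]]
  ]
}}

```text
clock: 20.95
ee_pos: [0.51, -0.0405, 0.2859]
tool_rot: [-0.147, 0.989, 0.0, -0.0]
force: [0.5, 0.4, -1.8]
width: 0.0254
```

Request:
{"name": "arm_command", "arguments": {
  "steps": [
    [[0,0,-1,0,0,0],[0,0,0,0,0,0]]
  ]
}}

```text
clock: 21.2
ee_pos: [0.5101, -0.0405, 0.285]
tool_rot: [-0.147, 0.989, 0.0, 0.0]
force: [-0.1, 0.5, -0.5]
width: 0.0254
```

Request:
{"name": "arm_command", "arguments": {
  "steps": [
    [[0,0,-1,0,0,0],[0,0,0,0,0,0]]
  ]
}}

```text
clock: 21.45
ee_pos: [0.5101, -0.0405, 0.2841]
tool_rot: [-0.147, 0.989, 0.0, 0.0]
force: [-0.4, 0.4, 2.3]
width: 0.0255
```

Request:
{"name": "arm_command", "arguments": {
  "steps": [
    [[0,0,0,0,0,0],[0,0,0,0,0,0]]
  ]
}}

```text
clock: 21.7
ee_pos: [0.5101, -0.0405, 0.2841]
tool_rot: [-0.147, 0.989, 0.0, 0.0]
force: [-0.5, -0.8, 2.4]
width: 0.0253
```

```bash
python3 - <<'E'
from h import *
o=snap("m");im,d=o["side"];s=ctrl.sense();print(s['ee_pos'],s['force'],s['ft_torque'],s['width'])
cv2.imwrite("pics/m_sz.png",cv2.resize(im[150:240,210:320,::-1],None,fx=6.5,fy=6.5,interpolation=cv2.INTER_CUBIC))
E
python3 meas.py m side top | grep -v blue
```

```text
[ 0.51010098 -0.04046379  0.28399846] [ 0.16766474 -0.29499329  3.41225432] [0.08011625 0.15281873 0.00231723] 0.025394561610611946
side green [208, 152, 4, 16, 46] [209.8 159.7] [0.657 0.006 0.31 ]
side red [256, 204, 5, 4, 17] [257.9 205.2] [ 0.506 -0.033  0.117]
side red [257, 225, 9, 5, 42] [260.7 227. ] [ 0.495 -0.039  0.015]
side orange [263, 180, 2, 3, 6] [263.5 181. ] [ 0.494 -0.066  0.198]
side orange [245, 182, 22, 9, 77] [254.7 186.6] [ 0.523 -0.03   0.196]
side orange [236, 184, 3, 6, 13] [236.7 186.2] [ 0.579 -0.024  0.196]
side yellow [204, 180, 5, 5, 19] [206.2 181.8] [0.658 0.063 0.264]
side yellow [208, 218, 4, 4, 11] [209.4 219.2] [0.655 0.066 0.115]
side centre [ 0.5992 -0.0117] angles [ 51.9 123.9 195.9 267.9 339.9] [ 0.0001  0.0014 -0.     -0.001  -0.     -0.0003]
 mark [-0.10371436 -0.02888225] 0.10766082036416047 195.56139053023222
 hook 207.12696251594846
 hook 193.55616748107764
 hook 210.58399670997574
top green [263, 128, 5, 7, 26] [265.2 130.8] [0.658 0.003 0.332]
top yellow [245, 132, 4, 4, 14] [246.3 133.5] [0.661 0.06  0.265]
top centre [ 0.6038 -0.0156] angles [ 52.5 124.5 196.5 268.5 340.5] [-0.0002  0.0001  0.     -0.0001  0.0001 -0.    ]
```

View pics/m_sz.png

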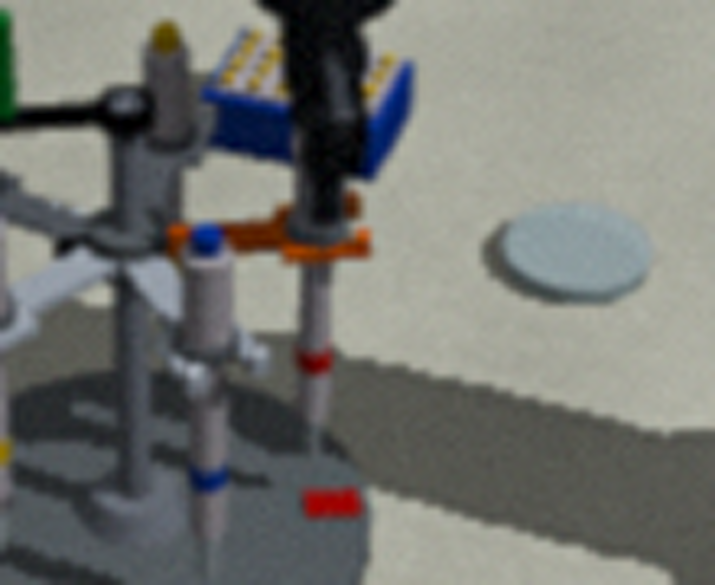

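Request:
{"name": "arm_command", "arguments": {
  "steps": [
    [[0,0,0,0,0,0],[0,0,0,0,0,0],[0,0,0,0,0,0],[0,0,0,0,0,0]]
  ],
  "claw": 0.3
}}

```text
clock: 22.3
ee_pos: [0.51, -0.0405, 0.2839]
tool_rot: [-0.147, 0.989, 0.0, -0.0]
force: [0.3, 0.3, 0.0]
width: 0.0297
```

Request:
{"name": "arm_command", "arguments": {
  "steps": [
    [[0,0,0,0,0,0],[0,0,0,0,0,0],[0,0,0,0,0,0]]
  ],
  "claw": 0
}}

```text
clock: 22.68
ee_pos: [0.51, -0.0405, 0.2839]
tool_rot: [-0.147, 0.989, 0.0, 0.0]
force: [-0.5, -0.1, -0.1]
width: 0.0426
```

Run:
```python
from h import *
im,d=ctrl.get_image("side");s=ctrl.sense();print(s['ee_pos'],s['force'],s['ft_torque'],s['width'])
cv2.imwrite("pics/n_sz.png",cv2.resize(im[130:240,210:320,::-1],None,fx=5.4,fy=5.4,interpolation=cv2.INTER_CUBIC))
```

```text
[ 0.5100306  -0.0404617   0.28392519] [ 0.17816967 -0.75613321 -0.10804155] [ 0.02099078 -0.00150642 -0.01898124] 0.04252299924250372
```

View pics/n_sz.png

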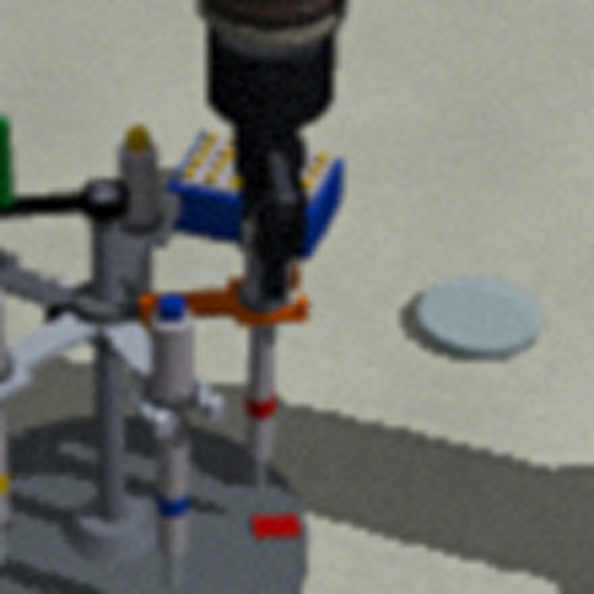

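Released and hanging, forces back at zero. I'll raise straight up, then move away.

Request:
{"name": "arm_command", "arguments": {
  "steps": [
    [[0,0,5,0,0,0],[0,0,10,0,0,0],[0,0,15,0,0,0],[0,0,20,0,0,0],[0,0,25,0,0,0],[0,0,25,0,0,0],[-20,20,20,0,0,0],[-20,35,0,0,0,0],[-20,35,0,0,0,0],[-20,35,0,0,0,0],[-20,35,0,0,0,0],[0,35,0,0,0,0]]
  ]
}}

```text
clock: 24.22
ee_pos: [0.4089, 0.1554, 0.4054]
tool_rot: [-0.147, 0.989, 0.0, 0.001]
force: [0.6, 0.4, -0.5]
width: 0.0426
```

Request:
{"name": "arm_command", "arguments": {
  "steps": [
    [[0,35,0,0,0,0],[0,30,0,0,0,0],[0,0,0,0,0,0],[0,0,0,0,0,0]]
  ]
}}

```text
clock: 24.72
ee_pos: [0.4102, 0.2189, 0.4045]
tool_rot: [-0.146, 0.989, -0.0, 0.0]
force: [0.1, -0.5, 0.0]
width: 0.0426
```

```bash
python3 - <<'E'
from h import *
o=snap("p");im,d=o["side"];s=ctrl.sense();print(s['clock'],s['ee_pos'],s['force'])
cv2.imwrite("pics/p_sz.png",cv2.resize(im[130:240,190:320,::-1],None,fx=5,fy=5,interpolation=cv2.INTER_CUBIC))
cv2.imwrite("pics/p_tz.png",cv2.resize(o["top"][0][110:210,220:320,::-1],None,fx=5.5,fy=5.5,interpolation=cv2.INTER_CUBIC))
E
python3 meas.py p side top
```

```text
24.825 [0.41023998 0.21847859 0.404403  ] [-0.04880354 -0.6573388  -0.34508812]
side red [257, 167, 4, 5, 18] [258.7 169. ] [ 0.508 -0.037  0.264]
side red [256, 204, 5, 4, 17] [257.9 205.2] [ 0.507 -0.033  0.117]
side red [257, 225, 9, 5, 42] [260.7 227. ] [ 0.495 -0.039  0.016]
side orange [263, 179, 2, 4, 7] [263.6 180.7] [ 0.493 -0.059  0.199]
side orange [244, 182, 23, 8, 81] [254.4 186.4] [ 0.523 -0.028  0.197]
side orange [236, 184, 3, 6, 16] [236.9 186.2] [ 0.577 -0.022  0.198]
side yellow [205, 181, 4, 4, 13] [206.6 182.2] [0.655 0.062 0.264]
side yellow [208, 218, 4, 4, 12] [209.2 219.1] [0.655 0.067 0.116]
side blue [203, 162, 3, 4, 10] [204.  163.2] [ 0.689 -0.045  0.262]
side blue [240, 185, 4, 4, 16] [241.5 186.5] [0.547 0.066 0.263]
side blue [239, 222, 6, 4, 15] [241.7 223.4] [0.544 0.07  0.118]
side centre [ 0.5995 -0.0105] angles [ 53. 125. 197. 269. 341.] [ 0.0008  0.0019  0.0004 -0.0018 -0.0012 -0.0001]
 mark [-0.10401745 -0.03012073] 0.10829075716144125 196.14963495216932
 hook 204.70986000040537
 hook 193.31511940288456
 hook 206.97956316152855
top green [264, 128, 4, 6, 15] [265.2 130.1] [0.66  0.003 0.334]
top red [277, 180, 4, 4, 14] [278.5 181.7] [ 0.511 -0.04   0.267]
top red [272, 187, 2, 6, 7] [272.3 189.7] [ 0.495 -0.03   0.015]
top orange [269, 160, 18, 29, 162] [275.8 172.6] [ 0.547 -0.032  0.198]
top orange [272, 185, 6, 8, 23] [274.3 189.2] [ 0.492 -0.032  0.197]
top blue [279, 122, 4, 4, 12] [280.5 123.5] [ 0.692 -0.047  0.266]
top blue [244, 168, 3, 4, 9] [245.1 169.3] [0.551 0.064 0.266]
top centre [ 0.6036 -0.0149] angles [ 52.3 124.3 196.3 268.3 340.3] [ 0.0001 -0.0001 -0.0001  0.0001]
 mark [-0.10763171 -0.01647655] 0.10888554059713765 188.70342425200073
 hook 196.57562981712428
 hook 188.52987851333197
```

View pics/p_sz.png

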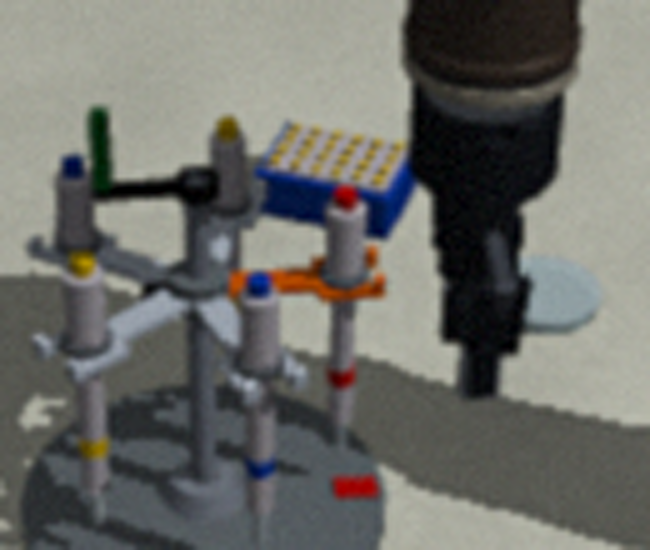

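View pics/p_tz.png

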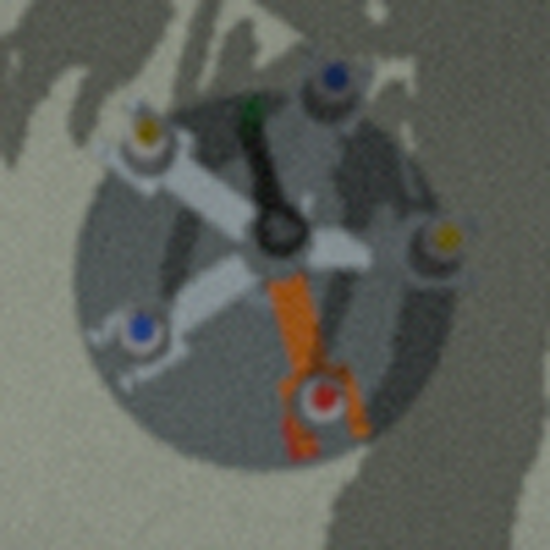

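```bash
python3 -c "
from rig import ctrl
print(ctrl.sense()['clock']);print(ctrl.close_job())"
```

```text
24.825
the job is handed in; nothing more can be done
None
```

The red-button pipette is hanging on the free orange hook at the red mark, released, and I handed the job in at 24.8 s of the 64 s allowed. No verdict was reported.

- **Turning:** I turned the crank about 90° counterclockwise with the jaws held loosely around the knob. The force readings between moves showed about 2 N.
- **Lifting and placing:** I lifted the pipette out of the grey block and slid it into the hook's slot from the front. Then I lowered it in 1 mm steps until the wrist force rose by about 4–5 N. I opened the jaws in two stages and moved the arm clear.

**Last checks**
- **Pipette:** the button stands at about 0.265 m, level with the four hanging pipettes. The collar is inside the lips, and the pipette looks upright in both views.
- **Position:** its axis is about 95 mm from the turning axis.
- **Bystanders:** none looked moved in the views taken, but I did not re-measure their positions.

**Where the measurements disagreed**
- **Cameras:** the two cameras differ by about 5 mm on the carousel centre, so I used the average.
- **Hook and mark:** the hook measures 196–197°. The mark measures about 196° from the side. From above it measures about 192°, corrected by hand because a prong hides part of it. The hook is therefore within about 0–5° of the mark, inside the 9° allowed. The uncorrected top-view reading, about 189°, covers only the visible part of the mark, so I did not use it.

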